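# Load and index the rotary screen press

### The arm

A 6-joint arm with a two-finger parallel gripper is mounted at the origin on the work surface; the furniture and walls round the work are solid. World frame = base frame: x ahead of the robot, y to its left, z up, the work surface at z = 0. Lengths are in m, angles in rad, forces in N, time in s.
With the tool pointing down it reaches from about 0.375 to 0.9 m from the base axis. Payload 3.1 kg.
Tool frame: the origin (TCP) lies between the finger pads; the fingertips stand 25 mm ahead of it and the grasp point (between the pads) lies 6 mm ahead of it; x points along the fingers, y is the direction in which the jaws open and shut, and the axes are right-handed (so a half turn about x gives the same grasp; the last joint's range is limited). The gripper opens to 85 mm and grips with 20 to 120 N. Pads are 22 mm wide; open, the fingers measure 114 mm over their backs; the gripper's body (76 mm by 85 mm) begins 54 mm behind the grasp point. The pads swing forward as they close: fully open they stand 13 mm farther back than shut.
Start: joints at [-1.472, 0.527, 1.433, -0, 1.181, -0.178], TCP at [0.171, -0.601, 0.221] pointing down, gripper open.
Joint ranges: [-3.08, 3.08], [-0.75, 2.2], [0.22, 2.44], [-1.43, 4.57], [0, 2.65], [-2.85, 2.85]. Speed limits (rad/s): [2.79, 2.79, 3.14, 3.14, 3.14, 3.14].

### API

Orientations are given as a unit quaternion [x, y, z, w].
In Python, from station import manip, viewer, workorder gives the robot as it stands.
- The arm moves only by the shell command python3 -m crank 'ROWS' [FORCE]. ROWS is JSON, one flat list of numbers, 5 for each row, row after row: the opening, from 0 (shut) to 1 (fully open), then the shift along the world's x, y, z in mm, then the turn about the world's z in rad. A call has 1 to 10 rows; each row is the pose to reach, as a shift and turn from the pose commanded when the call began; what a row does not reach only later rows make up. A row lasts 1/8 s, in which the tool goes at most 62.5 mm and 10.7 degrees, less where a joint would pass 70% of its speed; a pose out of reach is approached as far as the arm can. A call with a gripper value outside its range is refused whole. The fingers move at their own pace and stop on an object; FORCE is the grip in N (left out, the last holds). Time passes only in rows, so rows that repeat a pose let the fingers close. It gives the time, the measured TCP pose, the force and the opening at its end, in the units of the state.
- manip.sense(): the state, without advancing time (a new reading comes with each control period).
- viewer.snapshot(name): name is "scene" or "side" or "wrist"; returns a dict with "img" (400x640x3 uint8, red, green, blue), "range_z" (400x640 float32, m along the optical axis (not along the pixel's ray), 0 where there is no reading), "fx", "fy", "cx", "cy" (pixels), "k1" (the pictures are not rectified: a ray, as slopes to the right and down, at radius r is drawn at 1 + k1 r^2 times it, then the intrinsics apply), "origin" and "attitude" of the camera in the world. Camera axes: x right, y down, z forward; pixel columns grow to the right and rows downward; lengths in m; the calibration is good to about 2 mm. A picture is of the moment at which its call begins.
- workorder.sign_off(): hands the job in, once; it reports no verdict.
The state is a dict: "t": time; "q": joint angles; "qd": joint speeds; "tau": joint torques, N m; "tcp_pos": TCP position; "tool_rot": TCP orientation; "force": force on the tool from outside, world axes, zero at the start; "ft_torque": the same for the moment, N m; "finger_gap": opening from 0.0 (shut) to 1.0 (fully open).
Only numpy, scipy, OpenCV 4.12 (cv2) and the standard library are available. Lean on these libraries where they do the work, as an engineer would, in place of code of your own. Each camera call takes 0.05 s, during which the arm holds its last target.

### The job

Get the rotary press ready for the next print: lay the blank wooden panel (the one on the table without a leaf print) flat between the corner guides of the one empty pallet at the front. Then, with the screen still up, turn the carousel until that pallet has clicked into place under the screen, and lower the screen fully down over it. Leave the printed panel and the other things on the table where they are.

Things in the scene. Friction and masses are not known exactly. Their poses are not given: they have to be found in the camera images.
- press: Fixed tabletop rotary screen press: round base plate 310 mm across and 12 mm thick. Origin: on the spindle axis, at the underside on the table. Its -x axis points to the loading side (towards the robot), +y to the print station, where the hinged screen is; z up.
- carousel (a joint): Angle of the four-pallet carousel on its upright spindle, rad: 0 with the empty pallet on the loading side, growing clockwise seen from above; 1.571 brings it under the screen. At every 1.571 a spring roller clicks in between two pins: it draws the carousel in from 0.07 rad either side, pushes it away from 0.1 to 0.18 off; about 8 N at a post to pass a pin. It may start up to 0.3 rad off 0.
- nest (a point): Middle of the empty pallet's top, 62 mm above the table, 130 mm from the spindle; turns with the carousel. x is radial, z up. Four corner guides 8 mm high, bevelled inside over the upper 4 mm, bound 83 mm (x) by 63 mm (y); their legs reach 16 mm from each corner, the sides' middles are open. Pallet 98 x 80 mm. The other three pallets carry printed panels fixed to them.
- post_right (a point): One of four equal upright black round posts, 22 mm across, on the carousel between the pallets, 130 mm from the spindle; this one is 135 degrees anticlockwise (from above) from the empty pallet, at the right rear when the joint is 0. Point on the post's axis 88 mm above the table; the post stands from 52 mm to its top at 106 mm.
- post_front (a point): The like post 45 degrees anticlockwise (seen from above) from the empty pallet, at the right front when the carousel joint is 0; point on its axis 88 mm above the table.
- spindle (a point): Point on the spindle axis 62 mm above the table, fixed; the carousel's hub ends 1 mm above it.
- print_centre (a point): Fixed point at the print station, 130 mm from the spindle along the press's +y, 62 mm above the table: the nest point comes here when the empty pallet has clicked in under the screen.
- screen (a joint): Angle of the hinged printing screen, rad: 0 when it lies fully down and level over the print station (its stop), about 1.2 to 1.4 when raised at the start, 1.45 at most. The hinge is stiff: the screen stays where it is left, and needs about 4 N at the handle to move.
- screen_hinge (a point): Point on the screen's fixed hinge axis, 88 mm above the table, 225 mm from the spindle along the press's +y. The axis is level, along the press's x.
- screen_handle (a point): Middle of the screen's black handle bar, 12 mm across, 98 mm long, parallel to the hinge and 206 mm from it; 80 mm is free between its two legs. Screen down: bar 106 mm above the table, 20 mm from the spindle axis; the frame (136 mm wide, 20 mm thick) begins 40 mm from the bar towards the hinge, its top 8 mm lower. Raised: about 290 mm up.
- blank_panel_mid (a point): Centre of the blank plywood panel, 80 mm (its x axis) by 60 mm (y) by 12 mm (z), about 50 g, lying flat on the table, plain on both faces. Point at half its thickness.
- printed_panel_mid (a point): Centre of an equal panel with a dark blue leaf print on its top, lying flat on the table near the blank one; to be left alone. The two may lie in either place.
- squeegee: Bystander: wooden-backed squeegee 150 mm long lying on the table; origin at its underside.
- ink_tin: Bystander: tin of ink 78 mm across, 53 mm tall; origin at its underside.
- jar_medium: Bystander: tall jar 65 mm across, 124 mm tall; origin at its underside.
- jar_gum: Bystander: low jar with a red lid, 65 mm across, 72 mm tall; origin at its underside.
Not all that is in view belongs to the job. What is shaped like the part that bears blank_panel_mid but green or turquoise is not meant.

How it is judged:
By the outcome, as a careful person would: the job done as asked, in the order asked, and still so for the second after the job is handed in, with the robot touching nothing.
It also fails if it takes over 70 s, if anything falls off the work surface, if the arm or the gripper's body presses on something with over 40 N, if the wrist force passes 120 N, or if a joint passes its speed limit or range.

## Working session

There is one attempt and no reset: what is moved stays moved. The work goes in short steps, Python scripts to look and compute and a shell command to move; the robot and the scene stay as the last step left them, time stands still between calls to the robot, and variables do not carry over. Pictures are saved under pics/ and viewed, and the job is handed in when it is done.

```bash
mkdir -p pics; ls
cat > h.py <<'E'
import numpy as np, cv2
from station import manip, viewer
def snap(n,fn=None):
    s=viewer.snapshot(n)
    if fn: cv2.imwrite('pics/'+fn,cv2.cvtColor(s['img'],cv2.COLOR_RGB2BGR))
    np.savez('pics/'+(fn or n)+'.npz',**{k:v for k,v in s.items()})
    return s
def R(s):
    a=np.array(s['attitude'],float)
    if a.shape==(3,3): return a
    from scipy.spatial.transform import Rotation as Ro
    return Ro.from_quat(a).as_matrix()
def ray(s,u,v):
    x=(u-s['cx'])/s['fx'];y=(v-s['cy'])/s['fy']
    rd=np.hypot(x,y);r=rd
    for _ in range(20): r=rd/(1+s['k1']*r*r)
    k=r/rd if rd>0 else 1
    return np.array([x*k,y*k,1.])
def onz(s,u,v,z):
    d=R(s)@ray(s,u,v);o=np.array(s['origin'],float)
    return o+d*(z-o[2])/d[2]
def proj(s,p):
    c=R(s).T@(np.array(p,float)-np.array(s['origin']))
    x,y=c[:2]/c[2];r2=x*x+y*y;f=1+s['k1']*r2
    return float(s['fx']*x*f+s['cx']),float(s['fy']*y*f+s['cy'])
def dep(s,u,v):
    z=s['range_z'][int(v),int(u)]
    return np.array(s['origin'])+R(s)@(ray(s,u,v)*z)
def load(fn):
    d=np.load('pics/'+fn+'.npz'); return {k:(d[k] if d[k].ndim else d[k].item()) for k in d}
E
python3 - <<'E'
from h import *
for n in ['scene','side','wrist']:
    s=snap(n,n+'0.png'); print(n,s['origin'],s['attitude'],s['fx'],s['k1'])
print(manip.sense())
E
```

```text
pics
scene [-0.3792631  -0.66415362  1.26588578] [ 0.81320102 -0.46254875  0.16868456 -0.31031964] 518.9841230608105 -0.11978162248422786
side [ 0.6316431  -1.27980062  0.71492202] [ 0.85871555  0.04275847 -0.0137356  -0.5104808 ] 456.35210197460276 -0.11967040342017903
wrist [ 0.25116142 -0.57782139  0.37325416] [ 0.78744416 -0.59424223 -0.09965637  0.1299095 ] 275.35867816032805 -0.030737377878171258
{'t': 0.15, 'q': array([-1.47146258e+00,  5.28257080e-01,  1.43359186e+00, -5.19397105e-06,
        1.18141486e+00, -1.78524474e-01]), 'qd': array([-0.00152615, -0.00362992, -0.00546858, -0.00141424, -0.00199123,
        0.00044382]), 'tau': array([ 2.75531329e-04, -4.42745054e+01, -1.78275669e+01, -2.40675927e-04,
        5.58941232e-03, -2.50692757e-06]), 'tcp_pos': array([ 0.1713911 , -0.60045795,  0.22006083]), 'tool_rot': array([ 0.70031506,  0.0985131 , -0.70027168,  0.09733221]), 'force': array([0.31960513, 0.31186897, 0.62718185]), 'ft_torque': array([-0.05792145, -0.02361404, -0.00037249]), 'finger_gap': 1.0039357276470007}
```

View pics/scene0.png

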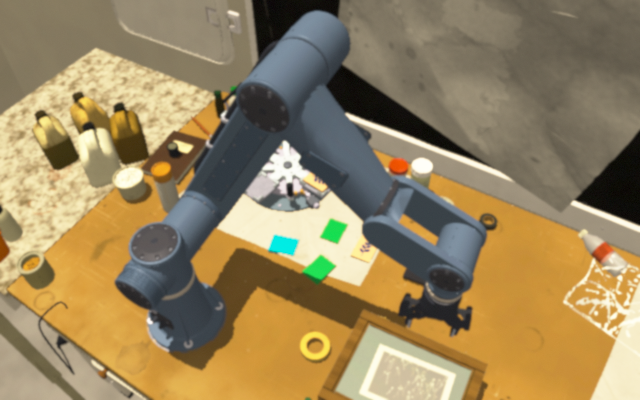

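View pics/side0.png

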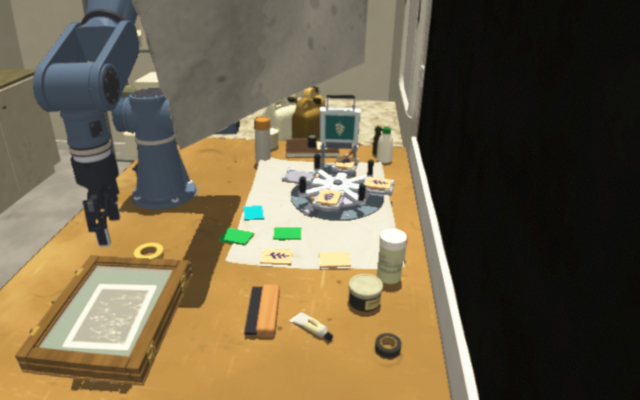

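View pics/wrist0.png

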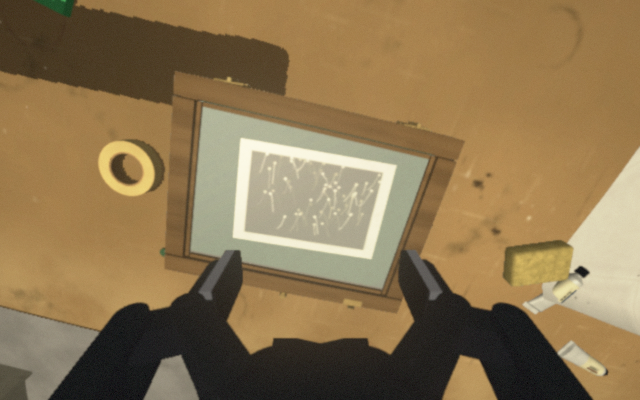

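The side view shows these candidates: plain wood panel at (335,261), leaf-printed panel at (277,256), green ones at (237,236) and (288,233), turquoise at (254,212), and printed panels on the pallets at (328,198), (378,184) and (345,163). I choose (335,261) and check it in a close crop. The empty pallet is at about (298,177).

Run:
```python
from h import *
s=load('side0.png')
im=cv2.cvtColor(s['img'],cv2.COLOR_RGB2BGR)
a=cv2.resize(im[90:275,225:415],None,fx=4,fy=3.2,interpolation=cv2.INTER_CUBIC)
cv2.imwrite('pics/crop1.png',a[:600])
for n,(u,v) in dict(blank=(335,261),printed=(277,256),hub=(338,186),p1=(303,185),p2=(317,160),p3=(370,167),p4=(363,193),pal=(298,177),handle=(341,96),jar=(392,236),tin=(365,280)).items():
    print(n,np.round(dep(s,u,v),3))
```

```text
blank [ 0.593 -0.329  0.012]
printed [ 0.442 -0.325  0.012]
hub [0.579 0.015 0.053]
p1 [ 0.475 -0.05   0.083]
p2 [0.499 0.137 0.085]
p3 [0.679 0.103 0.085]
p4 [ 0.658 -0.072  0.079]
pal [0.446 0.053 0.058]
handle [0.57 0.21 0.29]
jar [ 0.727 -0.365  0.123]
tin [ 0.669 -0.445  0.049]
```

View pics/crop1.png

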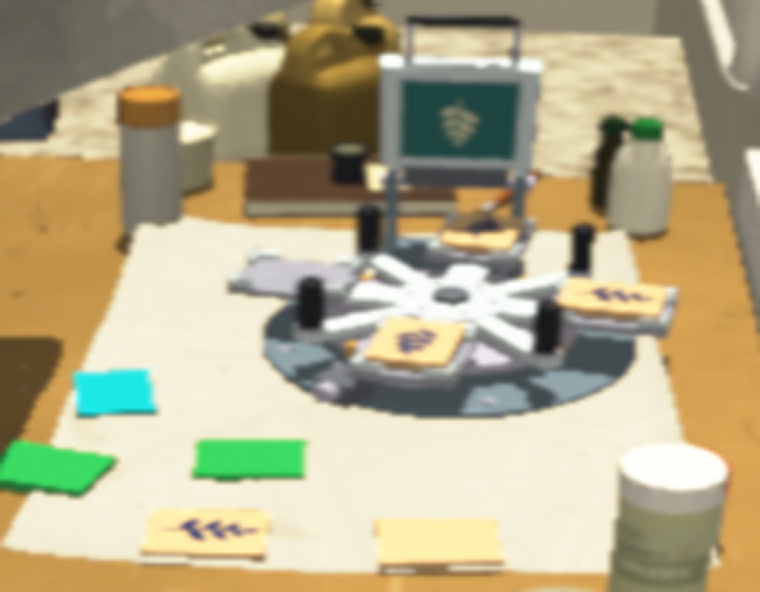

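The crop confirms the panel at (335,261) is plain. Its neighbour at (277,256) has the leaf print. Next I measure the panel outline, the posts, the handle and the base.

Run:
```python
from h import *
s=load('side0.png')
hsv=cv2.cvtColor(s['img'],cv2.COLOR_RGB2HSV)
print(hsv[261,335],hsv[261,310],hsv[256,270], hsv[185,303])
# blank: depth-based world points in region, top
def world(s,u0,u1,v0,v1):
    return np.array([[dep(s,u,v) for u in range(u0,u1)] for v in range(v0,v1)])
for nm,(u0,u1,v0,v1) in dict(blank=(308,362,244,274),printed=(250,302,240,270)).items():
    m=np.zeros(hsv.shape[:2],np.uint8)
    roi=hsv[v0:v1,u0:u1]
    m[v0:v1,u0:u1]=((roi[...,1]>70)&(roi[...,2]>200)).astype(np.uint8)
    n,l,st,c=cv2.connectedComponentsWithStats(m); i=1+np.argmax(st[1:,4])
    cs,_=cv2.findContours((l==i).astype(np.uint8),0,2)
    cs=max(cs,key=cv2.contourArea)[:,0,:]
    P=np.array([onz(s,u,v,0.012)[:2] for u,v in cs])*1000
    print(nm,st[i],cv2.minAreaRect(P.astype(np.float32)))
# posts: dark pixels
g=s['img'].max(2)
for (u,v) in [(303,185),(317,160),(370,167),(363,193)]:
    m=(g[v-16:v+16,u-10:u+10]<60).astype(np.uint8)
    n,l,st,c=cv2.connectedComponentsWithStats(m); i=1+np.argmax(st[1:,4])
    x,y,w,h=st[i,:4]; 
    uu=u-10+x+(w-1)/2; vt=v-16+y; vb=vt+h-1
    print((u,v),st[i],'top',np.round(onz(s,uu,vt+1,0.106),3),'bot',np.round(onz(s,uu,vb,0.052),3))
m=((g<60)*255).astype(np.uint8)
for v in range(92,106): print(v,''.join('#' if g[v,u]<70 else '.' for u in range(318,366)))
```

```text
[ 25  80 254] [ 23  28 247] [ 22  90 250] [105  35  29]
blank [319 252  32  15 391] ((590.6871948242188, -320.8019714355469), (81.12251281738281, 58.00818634033203), 3.0499494075775146)
printed [260 249  33  15 369] ((439.8565979003906, -324.4934997558594), (81.34276580810547, 61.986759185791016), 6.908350944519043)
(303, 185) [ 6  9  7 15 80] top [ 0.473 -0.057  0.106] bot [ 0.471 -0.038  0.052]
(317, 160) [ 8 11  5 13 61] top [0.501 0.122 0.106] bot [0.498 0.151 0.052]
(370, 167) [ 8 11  5 13 42] top [0.678 0.089 0.106] bot [0.682 0.119 0.052]
(363, 193) [ 6  8  6 15 76] top [ 0.652 -0.08   0.106] bot [ 0.655 -0.061  0.052]
92 ................................................
93 ................................................
94 ................................................
95 ................................................
96 ..........##########################............
97 .............#######################............
98 ................................................
99 ##..............................................
100 ##..............................................
101 ###.............................................
102 ###.............................................
103 ###.............................................
104 #...............................................
105 ................................................
```

Run:
```python
from h import *
from scipy.spatial.transform import Rotation as Ro
s=manip.sense()
M=Ro.from_quat(s['tool_rot']).as_matrix();print(M.round(3)); y=M[:,1]; print('jaw yaw deg',np.degrees(np.arctan2(y[1],y[0])))
w=load('wrist0.png'); print('cam off',np.array(w['origin'])-s['tcp_pos'])
```

```text
[[-0.     0.274 -0.962]
 [ 0.002 -0.962 -0.274]
 [-1.    -0.002 -0.   ]]
jaw yaw deg -74.07976966105652
cam off [0.07977032 0.02263656 0.15319333]
```

```bash
python3 -m crank '[1,60,40,20,-0.03, 1,105,70,35,-0.06, 1,150,100,50,-0.1, 1,195,130,50,-0.14, 1,240,160,50,-0.18, 1,285,190,50,-0.22, 1,330,220,50,-0.22, 1,370,248,40,-0.22, 1,400,265,30,-0.22, 1,410,275,20,-0.22]'
python3 - <<'E'
from h import *
s=snap('wrist','wrist1.png');print(s['origin'],manip.sense()['tcp_pos'],manip.sense()['q'].round(2))
snap('side','side1.png');snap('scene','scene1.png')
E
```

```text
t: 1.4
tcp_pos: [0.5827, -0.3246, 0.2399]
tool_rot: [-0.707, -0.021, 0.707, -0.021]
force: [0.6, -0.7, -0.6]
finger_gap: 0.998
[ 0.66552943 -0.31962567  0.39311042] [ 0.58215496 -0.32310898  0.23815128] [-0.67  0.57  1.3   0.    1.28  0.84]
```

View pics/wrist1.png

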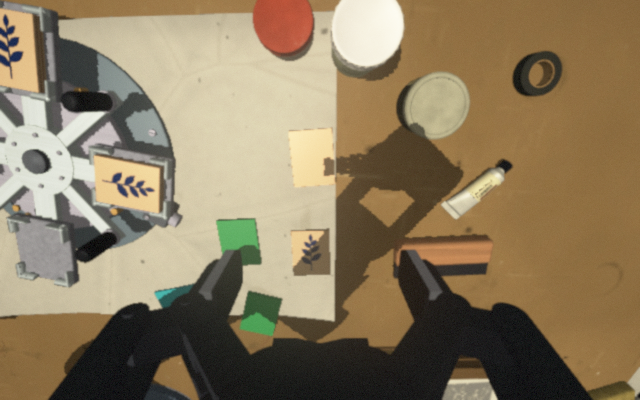

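View pics/scene1.png

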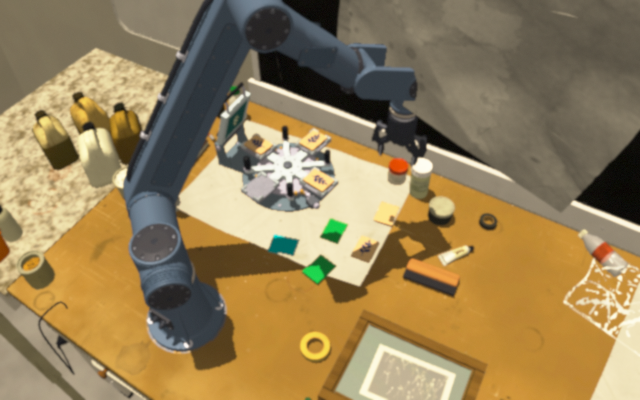

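The wrist view (up is +x, left is +y) shows the blank at (311,157), the printed panel at (310,251) and the hub at (37,160). The empty pallet is at (43,250) and the posts at (87,101) and (97,247).

Run:
```python
from h import *
s=load('wrist1.png')
hsv=cv2.cvtColor(s['img'],cv2.COLOR_RGB2HSV)
print(hsv[150,311],hsv[120,311])
m=np.zeros(hsv.shape[:2],np.uint8)
u0,u1,v0,v1=275,350,115,200
roi=hsv[v0:v1,u0:u1]
m[v0:v1,u0:u1]=((roi[...,1]>70)&(roi[...,2]>190)).astype(np.uint8)
cs,_=cv2.findContours(m,0,2); cs=max(cs,key=cv2.contourArea)[:,0,:]
print(cs.min(0),cs.max(0))
P=np.array([onz(s,u,v,0.012)[:2] for u,v in cs])*1000
print(cv2.minAreaRect(P.astype(np.float32)), P.min(0),P.max(0))
print('hub',onz(s,37,160,.063),dep(s,37,160))
for n,(u,v) in dict(printed=(310,251),jar=(368,30),red=(283,22),tin=(436,105),sq=(445,255)).items(): print(n,dep(s,u,v).round(3))
a=cv2.resize(cv2.cvtColor(s['img'],cv2.COLOR_RGB2BGR)[0:300,0:200],None,fx=4,fy=4)[0:]
cv2.imwrite('pics/c2.png',a[500:1100])
```

```text
[ 21  75 247] [ 22  53 218]
[290 127] [335 195]
((582.009521484375, -313.37982177734375), (97.22930908203125, 60.90426254272461), 7.3791680335998535) [ 537.57773314 -348.81310832] [ 633.95607098 -281.74063168]
hub [0.57864153 0.03195197 0.063     ] [0.57830793 0.03330182 0.06173257]
printed [ 0.442 -0.317  0.012]
jar [ 0.727 -0.357  0.124]
red [ 0.741 -0.277  0.072]
tin [ 0.671 -0.457  0.051]
sq [ 0.455 -0.524  0.026]
```

View pics/c2.png

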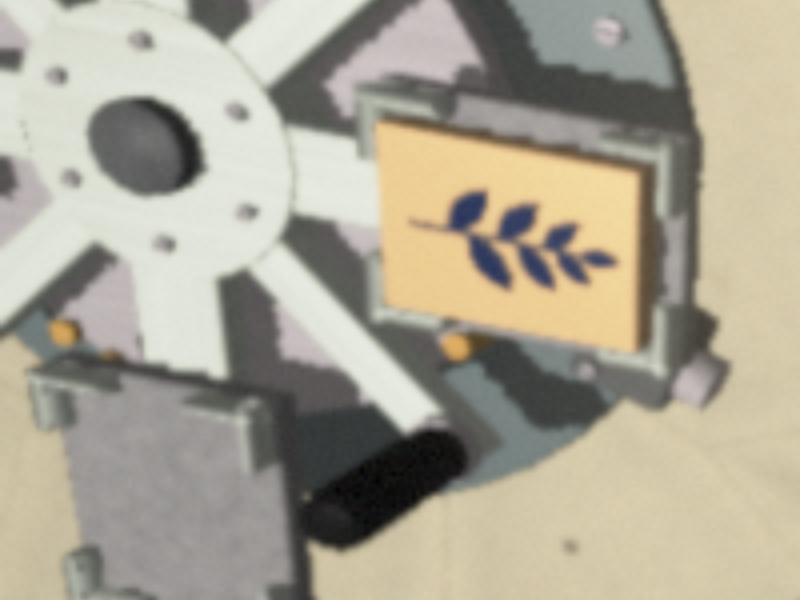

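Run:
```python
from h import *
s=load('wrist1.png')
a=cv2.cvtColor(s['img'],cv2.COLOR_RGB2BGR)[110:205,270:355]
cv2.imwrite('pics/c3.png',cv2.resize(a,None,fx=6,fy=6,interpolation=cv2.INTER_CUBIC))
W=np.array([[dep(s,u,v) for u in range(270,355)] for v in range(110,205)])
m=(W[...,2]>0.007).astype(np.uint8)
m=cv2.morphologyEx(m,cv2.MORPH_OPEN,np.ones((7,7)))
n,l,st,c=cv2.connectedComponentsWithStats(m);print(st)
i=1+np.argmax(st[1:,4]);P=W[l==i][:,:2].astype(np.float32)*1000
print(cv2.minAreaRect(P),P.mean(0))
```

```text
[[   0    0   85   95 5542]
 [  19   18   47   59 2440]
 [   1   84   10   10   93]]
((606.7037963867188, -310.8026428222656), (114.22479248046875, 60.01818084716797), 7.7021098136901855) [ 591.9137  -312.99802]
```

View pics/c3.png

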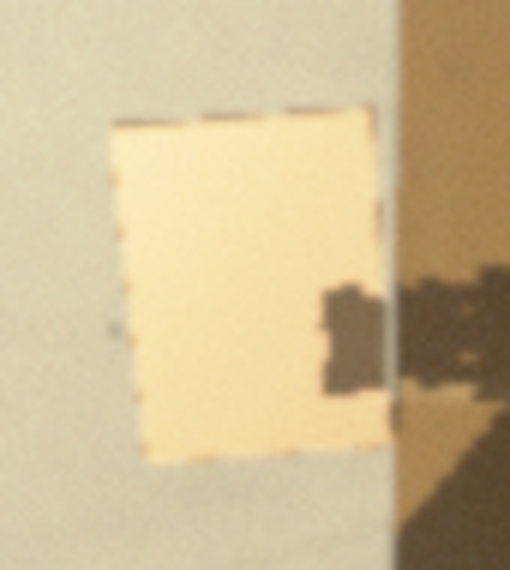

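Run:
```python
from h import *
s=load('wrist1.png')
C=np.array([onz(s,270+(u+.5)/6-.5,110+(v+.5)/6-.5,.012)[:2] for u,v in [(113,122),(375,107),(390,445),(147,462)]])
print(C.round(4),C.mean(0)); 
d=(C[0]+C[1]-C[2]-C[3])/2;print(np.linalg.norm(d),np.degrees(np.arctan2(d[1],d[0])))
d=(C[0]+C[3]-C[2]-C[1])/2;print(np.linalg.norm(d),np.degrees(np.arctan2(d[1],d[0])))
print(manip.sense()['tcp_pos'])
```

```text
[[ 0.6267 -0.2786]
 [ 0.6335 -0.3375]
 [ 0.5546 -0.3469]
 [ 0.5469 -0.2887]] [ 0.59041494 -0.31293318]
0.07994830803877453 7.002199224740321
0.058950692268129344 97.10238747439816
[ 0.58042273 -0.32556101  0.23968441]
```

```bash
python3 -m crank '[1,9,11,-50,0.06, 1,9,11,-100,0.06, 1,9,11,-150,0.06, 1,9,11,-190,0.06, 1,9,11,-214,0.06, 1,9,11,-214,0.06, 0.85,9,11,-214,0.06]' 30
python3 - <<'E'
from h import *
s=snap('wrist','wrist2.png');snap('side','side2.png');print(manip.sense()['tcp_pos'],manip.sense()['force'])
a=cv2.cvtColor(load('side2.png')['img'],cv2.COLOR_RGB2BGR)[200:290,270:410]
b=cv2.cvtColor(s['img'],cv2.COLOR_RGB2BGR)
cv2.imwrite('pics/c4.png',cv2.resize(a,None,fx=5.5,fy=5.5,interpolation=cv2.INTER_CUBIC))
E
```

```text
t: 2.42
tcp_pos: [0.5907, -0.3166, 0.0283]
tool_rot: [0.707, 0.041, -0.705, 0.042]
force: [-0.1, 0.0, 1.0]
finger_gap: 0.853
[ 0.59122807 -0.3163673   0.02885812] [0.10840851 0.1426585  0.20015513]
```

View pics/wrist2.png

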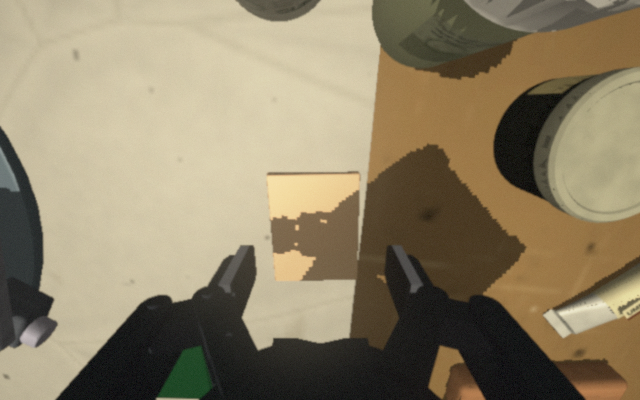

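View pics/c4.png

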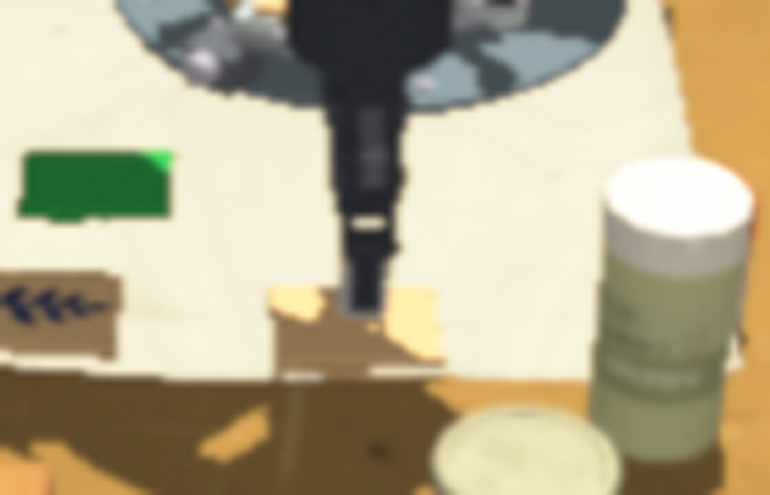

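The panel lies square between the pads, from (267,172) to (359,282), and the finger sits near mid-panel in the side view. I lower a little and grip.

```bash
python3 -m crank '[0.85,-1,2,-4,0, 0.85,-1,2,-4,0, 0.6,-1,2,-4,0, 0.6,-1,2,-4,0, 0.6,-1,2,-4,0, 0.6,-1,2,-4,0]' 35
python3 - <<'E'
from h import *
s=snap('wrist','wrist3.png');snap('side','side3.png');print(manip.sense()['tcp_pos'],manip.sense()['force'],manip.sense()['finger_gap'])
E
```

```text
t: 3.28
tcp_pos: [0.5894, -0.313, 0.0228]
tool_rot: [-0.706, -0.042, 0.706, -0.042]
force: [-0.0, 0.2, -0.4]
finger_gap: 0.601
[ 0.5894442  -0.31302846  0.02278884] [ 1.33274551  0.56569554 -0.53131063] 0.5997720126535752
```

View pics/wrist3.png

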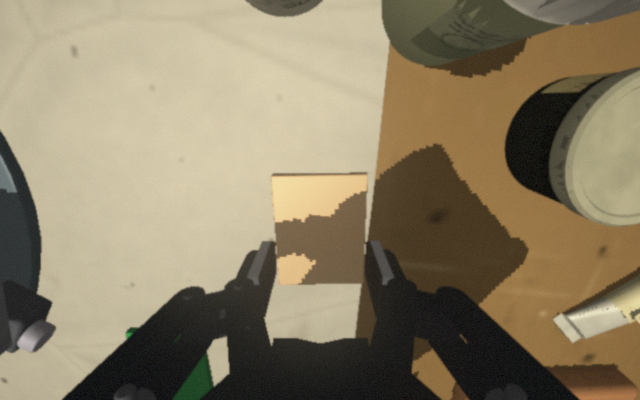

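The gap equals the commanded value, so the pads may not be in contact yet. I close further.

```bash
python3 -m crank '[0.3,0,0,0,0, 0.3,0,0,0,0, 0.3,0,0,0,0, 0.3,0,0,0,0]' 35
python3 - <<'E'
from h import *
print(manip.sense()['finger_gap'],manip.sense()['force'],manip.sense()['tcp_pos'])
E
```

```text
t: 3.88
tcp_pos: [0.5894, -0.313, 0.0228]
tool_rot: [-0.706, -0.042, 0.706, -0.042]
force: [0.3, -0.1, 0.1]
finger_gap: 0.304
0.30444731480526216 [ 0.30586975 -0.08266584  0.1168451 ] [ 0.58940128 -0.31299728  0.02281373]
```

Run:
```python
from h import *
s=snap('wrist','wrist4.png');t=snap('side','side4.png')
a=cv2.cvtColor(t['img'],cv2.COLOR_RGB2BGR)[210:280,290:390]
cv2.imwrite('pics/c5.png',cv2.resize(a,None,fx=7,fy=7,interpolation=cv2.INTER_CUBIC))
```

```text
(no output)
```

View pics/wrist4.png

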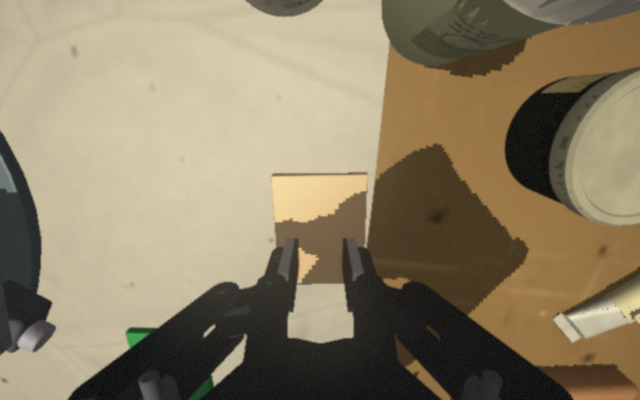

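View pics/c5.png

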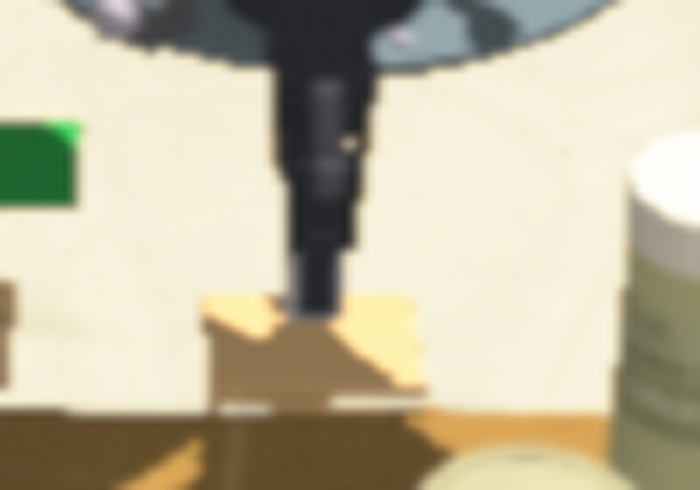

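Run:
```python
from h import *
s=load('wrist4.png')
for u in (286,292,297,302,320,348,353,357):
    for v in (240,246,255): print(u,v,dep(s,u,v).round(4))
t=load('side4.png')
for (u,v) in [(335,252),(335,254),(335,255),(334,240),(334,258),(346,258)]: print(u,v,dep(t,u,v).round(4))
```

```text
286 240 [ 0.5981 -0.293   0.0409]
286 246 [ 0.598  -0.2937  0.0473]
286 255 [ 0.5973 -0.2947  0.055 ]
292 240 [ 0.5984 -0.2962  0.0408]
292 246 [ 0.5988 -0.2969  0.048 ]
292 255 [ 0.5984 -0.2977  0.0562]
297 240 [ 0.5978 -0.2989  0.039 ]
297 246 [ 0.5966 -0.2994  0.0435]
297 255 [ 0.5908 -0.2999  0.0431]
302 240 [ 0.5836 -0.3014  0.012 ]
302 246 [ 0.5785 -0.3018  0.011 ]
302 255 [ 0.5724 -0.3025  0.0124]
320 240 [ 0.5848 -0.3133  0.0116]
320 246 [ 0.5803 -0.3139  0.0117]
320 255 [ 0.5744 -0.3146  0.0133]
348 240 [ 0.6021 -0.3268  0.041 ]
348 246 [ 0.6016 -0.3263  0.0468]
348 255 [ 0.6018 -0.3254  0.0563]
353 240 [ 0.6021 -0.3297  0.0403]
353 246 [ 0.6021 -0.3289  0.0471]
353 255 [ 0.6018 -0.3279  0.0559]
357 240 [ 0.5879 -0.3378  0.012 ]
357 246 [ 0.6025 -0.331   0.0474]
357 255 [ 0.6019 -0.33    0.0556]
335 252 [ 0.5928 -0.3392  0.0474]
335 254 [ 0.5929 -0.3367  0.0395]
335 255 [ 0.5928 -0.3311  0.0324]
334 240 [ 0.5905 -0.3703  0.1043]
334 258 [ 0.5899 -0.3163  0.012 ]
346 258 [ 0.6209 -0.31    0.0099]
```

Run:
```python
from h import *
for f,U in (('side2.png',336),('side3.png',336),('side4.png',334)):
    t=load(f); print(f)
    for v in range(246,262,1): print(v,dep(t,U,v).round(4),t['img'][v,U])
s=load('side0.png')
# tip at start, TCP z .22 full open
for v in range(232,248): print(v,dep(s,103,v).round(3))
```

```text
side2.png
246 [ 0.5965 -0.3858  0.098 ] [40 41 46]
247 [ 0.5967 -0.3881  0.0967] [37 38 43]
248 [ 0.5959 -0.3638  0.077 ] [38 38 43]
249 [ 0.5961 -0.367   0.0762] [38 39 43]
250 [ 0.5962 -0.3681  0.074 ] [38 39 43]
251 [ 0.5962 -0.3643  0.0684] [37 38 43]
252 [ 0.5964 -0.3666  0.0671] [39 39 43]
253 [ 0.5965 -0.3662  0.0638] [38 39 43]
254 [ 0.5966 -0.3661  0.0608] [38 39 43]
255 [ 0.5969 -0.371   0.0613] [45 46 49]
256 [ 0.5968 -0.3678  0.056 ] [80 78 77]
257 [ 0.5966 -0.359   0.0466] [123 113 102]
258 [ 0.595  -0.3129  0.0099] [147 123  93]
259 [ 0.5952 -0.3158  0.0088] [162 131  90]
260 [ 0.5954 -0.3191  0.008 ] [148 120  83]
261 [ 0.5959 -0.3295  0.0125] [141 115  80]
side3.png
246 [ 0.5958 -0.3684  0.086 ] [41 42 46]
247 [ 0.5961 -0.3729  0.0862] [39 39 43]
248 [ 0.5956 -0.3567  0.072 ] [39 40 44]
249 [ 0.5956 -0.3536  0.0669] [39 40 44]
250 [ 0.5957 -0.3546  0.0646] [39 40 44]
251 [ 0.5956 -0.349   0.0576] [40 41 45]
252 [ 0.5958 -0.351   0.056 ] [39 41 45]
253 [ 0.5959 -0.3506  0.0527] [39 40 44]
254 [ 0.5961 -0.3545  0.0524] [39 39 44]
255 [ 0.5962 -0.3537  0.0489] [38 40 44]
[... 680 characters left out ...]
 93]
256 [ 0.5892 -0.305   0.0102] [134 112  87]
257 [ 0.5895 -0.3087  0.0097] [141 115  80]
258 [ 0.5899 -0.3163  0.012 ] [141 115  80]
259 [ 0.5901 -0.3185  0.0104] [140 114  79]
260 [ 0.5904 -0.3241  0.0113] [141 114  79]
261 [ 0.5907 -0.3274  0.0106] [140 114  79]
232 [ 0.192 -0.652  0.276]
233 [ 0.192 -0.654  0.275]
234 [ 0.192 -0.654  0.273]
235 [ 0.191 -0.653  0.27 ]
236 [ 0.191 -0.655  0.269]
237 [ 0.191 -0.655  0.267]
238 [ 0.191 -0.656  0.265]
239 [ 0.189 -0.654  0.262]
240 [ 0.189 -0.654  0.26 ]
241 [ 0.19  -0.656  0.259]
242 [ 0.188 -0.654  0.255]
243 [ 0.188 -0.655  0.254]
244 [ 0.187 -0.655  0.251]
245 [ 0.186 -0.654  0.249]
246 [ 0.182 -0.65   0.243]
247 [-0.048 -0.327 -0.002]
```

Both cameras put the fingertips at z≈0.036, about 14 mm above the reported TCP height, not 25 mm below it. The fingers therefore closed above the panel without touching it. I go by the measured tip height instead: reopen, lower in stages and watch the force.

```bash
python3 -m crank '[0.9,0,0,0,0, 0.9,0,0,0,0, 0.9,0,0,0,0, 0.9,0,0,-12,0, 0.9,0,0,-24,0, 0.9,0,0,-30,0, 0.9,0,0,-30,0]' 35
python3 - <<'E'
from h import *
s=snap('wrist','wrist5.png');t=snap('side','side5.png')
print(manip.sense()['tcp_pos'],manip.sense()['force'])
a=cv2.cvtColor(t['img'],cv2.COLOR_RGB2BGR)[210:280,290:390]
cv2.imwrite('pics/c6.png',cv2.resize(a,None,fx=7,fy=7,interpolation=cv2.INTER_CUBIC))
for v in range(250,272): print(v,dep(t,335,v).round(4),t['img'][v,335])
E
```

```text
t: 4.85
tcp_pos: [0.5888, -0.3125, -0.0084]
tool_rot: [-0.705, -0.042, 0.706, -0.041]
force: [0.3, 0.1, -0.2]
finger_gap: 0.899
[ 0.58950901 -0.31303523 -0.00732162] [-0.23249839  0.16421231 -0.3776158 ]
250 [ 0.5945 -0.3855  0.0861] [131 125 108]
251 [ 0.5899 -0.2723  0.0032] [203 193 165]
252 [ 0.5937 -0.3606  0.0626] [133 127 109]
253 [ 0.5941 -0.3682  0.0651] [49 48 47]
254 [ 0.5946 -0.3774  0.0686] [36 37 39]
255 [ 0.595  -0.3847  0.0709] [39 41 44]
256 [ 0.595  -0.3832  0.0669] [41 44 47]
257 [ 0.5952 -0.3847  0.065 ] [40 42 45]
258 [ 0.5952 -0.3833  0.061 ] [38 40 44]
259 [ 0.5944 -0.3608  0.0416] [36 37 42]
260 [ 0.5947 -0.3658  0.0422] [37 39 43]
261 [ 0.5949 -0.3669  0.0399] [37 38 42]
262 [ 0.5949 -0.3648  0.0353] [38 39 43]
263 [ 0.5949 -0.3623  0.0304] [38 39 43]
264 [ 0.5951 -0.3653  0.0296] [38 39 44]
265 [ 0.5951 -0.363   0.0248] [37 38 43]
266 [ 0.5954 -0.3675  0.0251] [44 44 46]
267 [ 0.5954 -0.365   0.0201] [83 78 73]
268 [ 0.5953 -0.3606  0.0136] [120 111  98]
269 [ 0.5947 -0.343  -0.003 ] [106  90  68]
270 [ 0.595  -0.3472 -0.003 ] [96 76 44]
271 [ 0.5954 -0.3553  0.    ] [96 75 42]
```

View pics/c6.png

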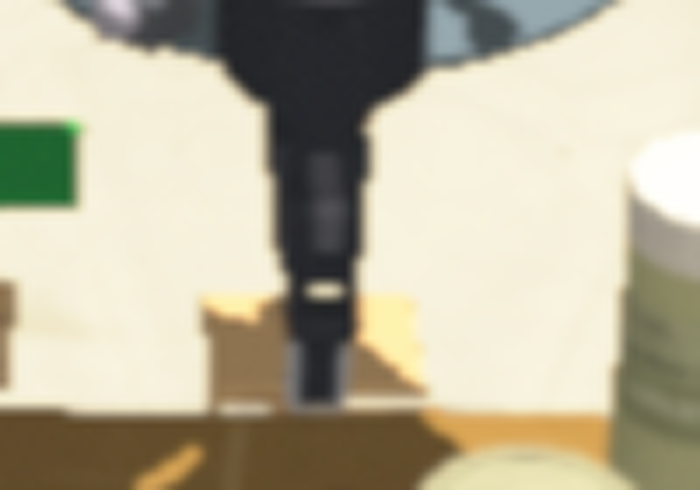

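View pics/wrist5.png

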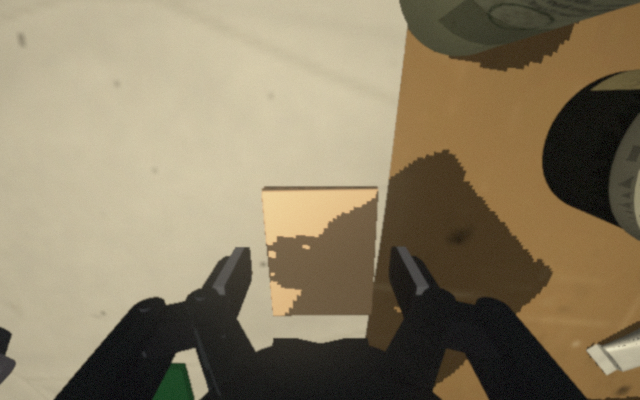

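```bash
python3 -m crank '[0.9,0,0,-3,0, 0.9,0,0,-6,0, 0.7,0,0,-6,0, 0.5,0,0,-6,0, 0.3,0,0,-6,0, 0.3,0,0,-6,0, 0.3,0,0,-6,0]' 35
python3 - <<'E'
from h import *
t=snap('side','side6.png');snap('wrist','wrist6.png')
print(manip.sense()['tcp_pos'],manip.sense()['force'])
a=cv2.cvtColor(t['img'],cv2.COLOR_RGB2BGR)[210:280,290:390]
cv2.imwrite('pics/c7.png',cv2.resize(a,None,fx=7,fy=7,interpolation=cv2.INTER_CUBIC))
E
```

```text
t: 5.82
tcp_pos: [0.5896, -0.3131, -0.013]
tool_rot: [0.706, 0.042, -0.706, 0.042]
force: [-0.4, -0.2, 1.8]
finger_gap: 0.692
[ 0.58961081 -0.31310554 -0.01296807] [ 0.72041893 -0.27806185  2.95925405]
```

View pics/c7.png

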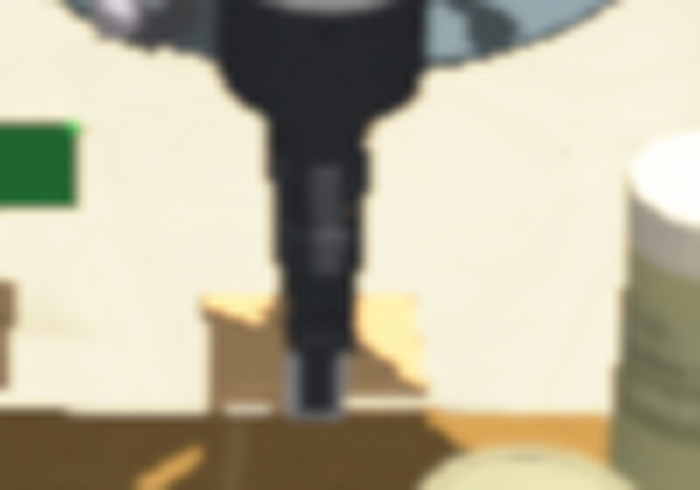

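The grip stopped at 0.69 of full opening (59 mm), so the panel is held. I lift and move towards the press for a view of the pallet.

```bash
python3 -m crank '[0.3,0,0,15,0, 0.3,0,0,60,0, 0.3,0,0,120,0, 0.3,0,0,180,0, 0.3,-30,40,210,0, 0.3,-60,80,230,0, 0.3,-90,120,240,0, 0.3,-120,160,240,0, 0.3,-140,190,240,0, 0.3,-140,190,240,0]' 35
python3 - <<'E'
from h import *
snap('wrist','wrist7.png');snap('side','side7.png');snap('scene','scene7.png')
print(manip.sense())
E
```

```text
t: 7.18
tcp_pos: [0.447, -0.1204, 0.2274]
tool_rot: [-0.705, -0.043, 0.706, -0.042]
force: [1.4, -1.0, -0.2]
finger_gap: 0.692
{'t': 7.325, 'q': array([-5.08025205e-01,  3.05321213e-01,  1.80916625e+00, -2.15202874e-04,
        1.02460920e+00,  9.45124382e-01]), 'qd': array([-0.00953314,  0.01643489, -0.01187136, -0.00141208,  0.00053823,
        0.00072708]), 'tau': array([ 3.84059753e-01, -3.18145251e+01, -1.50703865e+01,  1.33685226e-02,
        5.43593627e-02, -3.19835635e-04]), 'tcp_pos': array([ 0.45038217, -0.12377855,  0.22753308]), 'tool_rot': array([ 0.70659041,  0.04108101, -0.70517139,  0.04213851]), 'force': array([-0.62615446,  0.13680515, -0.4504274 ]), 'ft_torque': array([-0.01962175,  0.00942852,  0.007489  ]), 'finger_gap': 0.6888066901248755}
```

View pics/wrist7.png

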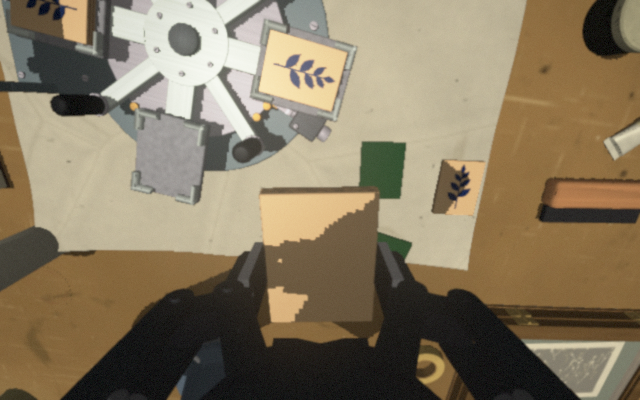

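View pics/side7.png

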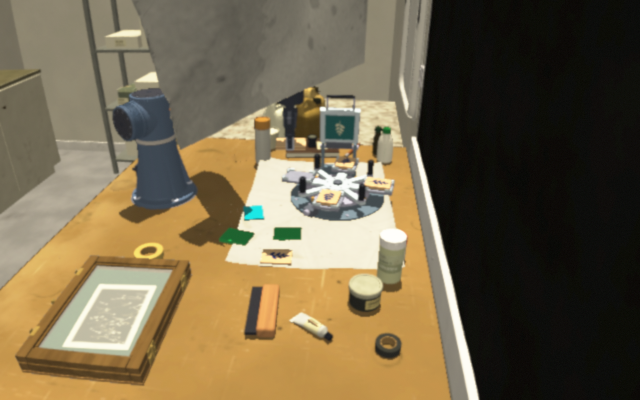

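View pics/scene7.png

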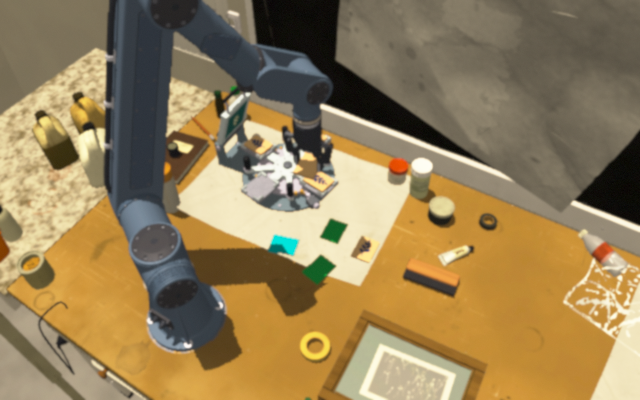

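The wrist view shows the panel held at (320,255), the empty pallet at about (170,155), the hub at (186,38) and the front post top at about (246,150). I zoom in to measure.

Run:
```python
from h import *
s=load('wrist7.png')
a=cv2.cvtColor(s['img'],cv2.COLOR_RGB2BGR)
cv2.imwrite('pics/c8.png',cv2.resize(a[95:215,110:270],None,fx=5,fy=5,interpolation=cv2.INTER_CUBIC))
cv2.imwrite('pics/c9.png',cv2.resize(a[0:150,0:200],None,fx=4,fy=4,interpolation=cv2.INTER_CUBIC))
print(dep(s,186,38),s['origin'])
```

```text
[0.57587042 0.03529148 0.06318498] [ 0.52956474 -0.11059988  0.380589  ]
```

View pics/c8.png

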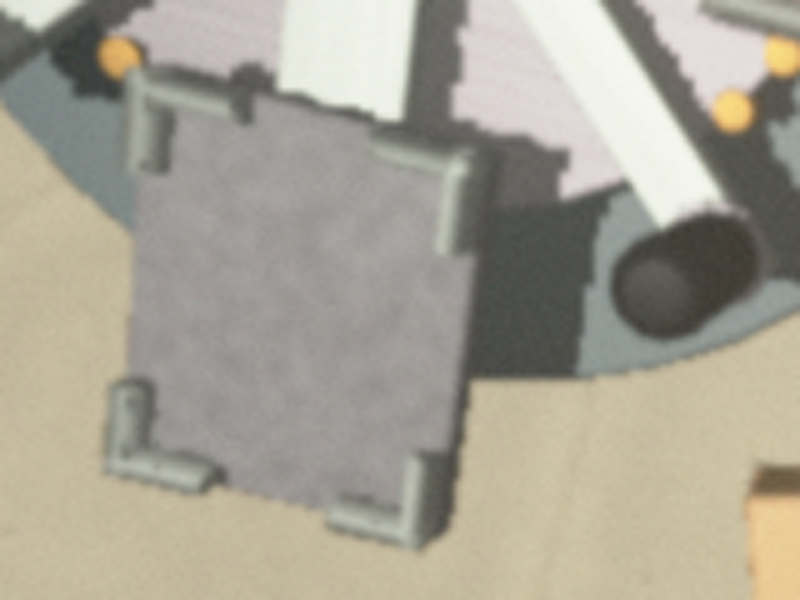

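View pics/c9.png

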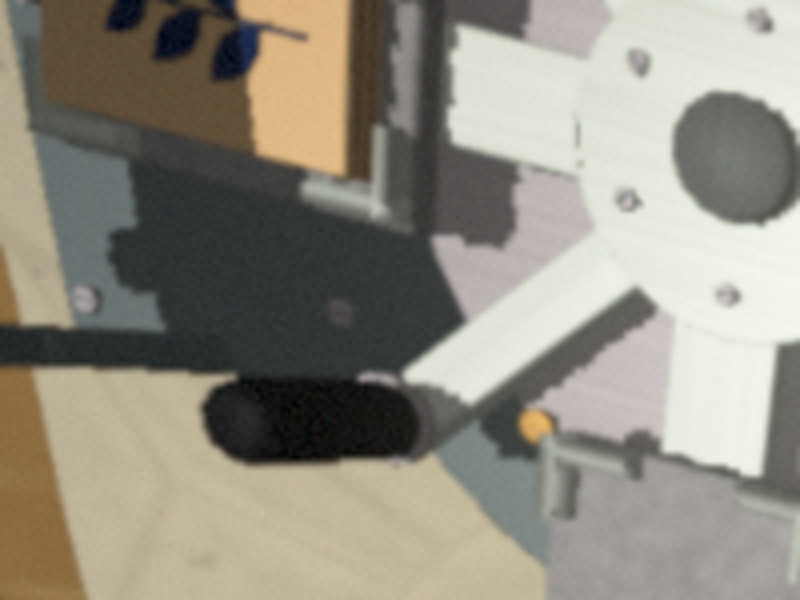

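```bash
cat > m.py <<'E'
from h import *
s=load('wrist7.png')
def c8(u,v): return 110+(u+.5)/5-.5, 95+(v+.5)/5-.5
C=np.array([onz(s,*c8(u,v),.070)[:2] for u,v in [(135,72),(478,150),(425,545),(108,470)]])
print(C.round(4),'centre',C.mean(0).round(4))
d=(C[0]+C[1]-C[2]-C[3])/2;print('radial len',np.linalg.norm(d),np.degrees(np.arctan2(d[1],d[0])))
e=(C[0]+C[3]-C[2]-C[1])/2;print('tang len',np.linalg.norm(e),np.degrees(np.arctan2(e[1],e[0])))
th=np.arctan2(d[1],d[0]); print('spindle from nest',C.mean(0)+.13*d/np.linalg.norm(d))
print('post front top',onz(s,*c8(660,290),.106)); print('left post', onz(s,60,105,.106))
print('hub disc', onz(s,182.5,39,.063))
# panel in hand
a=cv2.cvtColor(s['img'],cv2.COLOR_RGB2BGR)
cv2.imwrite('pics/c10.png',cv2.resize(a[170:340,230:410],None,fx=3.5,fy=3.5,interpolation=cv2.INTER_CUBIC))
E
python3 m.py
```

```text
[[0.499  0.0886]
 [0.4907 0.013 ]
 [0.3952 0.0272]
 [0.4052 0.1036]] centre [0.4475 0.0581]
radial len 0.095785702195764 -8.762830978713998
tang len 0.07654025733994008 83.08962585133958
spindle from nest [0.57602102 0.03829077]
post front top [ 0.47178595 -0.03766579  0.106     ]
left post [0.49839696 0.14226411 0.106     ]
hub disc [0.57457745 0.03905711 0.063     ]
```

View pics/c10.png

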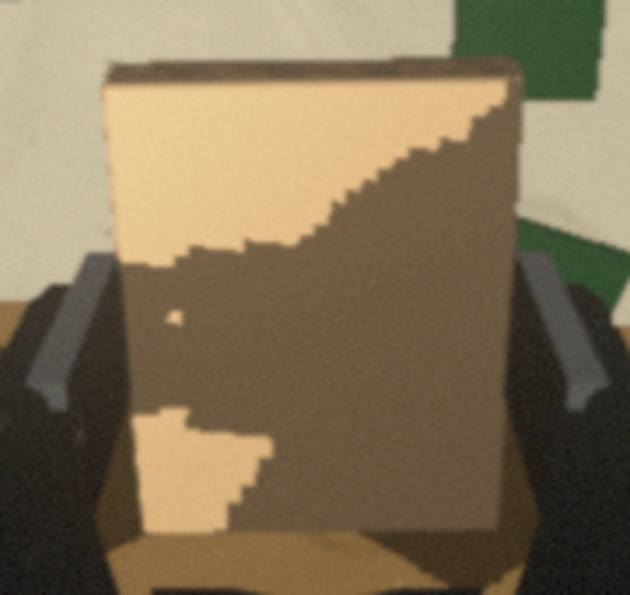

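```bash
cat >> m.py <<'E'
P=np.array([onz(s,230+(u+.5)/3.5-.5,170+(v+.5)/3.5-.5,.2525)[:2] for u,v in [(106,85),(520,75),(497,530),(143,533)]])
print('panel',P.round(4),P.mean(0).round(4))
d=(P[0]+P[1]-P[2]-P[3])/2;print(np.linalg.norm(d),np.degrees(np.arctan2(d[1],d[0])))
e=(P[0]+P[3]-P[2]-P[1])/2;print(np.linalg.norm(e),np.degrees(np.arctan2(e[1],e[0])))
E
python3 m.py|tail -8
python3 - <<'E'
from h import *
s=manip.sense();print(s['tcp_pos'])
E
```

```text
left post [0.49839696 0.14226411 0.106     ]
hub disc [0.57457745 0.03905711 0.063     ]
panel [[ 0.4832 -0.0862]
 [ 0.4916 -0.1436]
 [ 0.4121 -0.155 ]
 [ 0.4042 -0.096 ]] [ 0.4478 -0.1202]
0.07998187655790813 7.649594412470974
0.058801802777196405 97.94749294747385
[ 0.45038217 -0.12377855  0.22753308]
```

```bash
python3 -m crank '[0.3,0,40,0,-0.06, 0.3,0,80,0,-0.12, 0.3,0,120,-20,-0.2, 0.3,-1,155,-50,-0.28, 0.3,-1,175,-80,-0.28, 0.3,-1,178,-95,-0.28, 0.3,-1,178,-95,-0.28, 0.3,-1,178,-95,-0.28]' 35
python3 - <<'E'
from h import *
s=snap('wrist','wrist8.png');print(s['origin'])
s=manip.sense();print(s['tcp_pos'],s['q'].round(2))
E
```

```text
t: 8.32
tcp_pos: [0.4497, 0.0543, 0.1322]
tool_rot: [0.705, -0.058, -0.704, -0.058]
force: [0.0, -0.2, -0.4]
finger_gap: 0.689
[0.53136326 0.04083616 0.28561803]
[0.44968401 0.05428494 0.13241983] [-0.13  0.45  1.94 -0.    0.75  1.61]
```

View pics/wrist8.png

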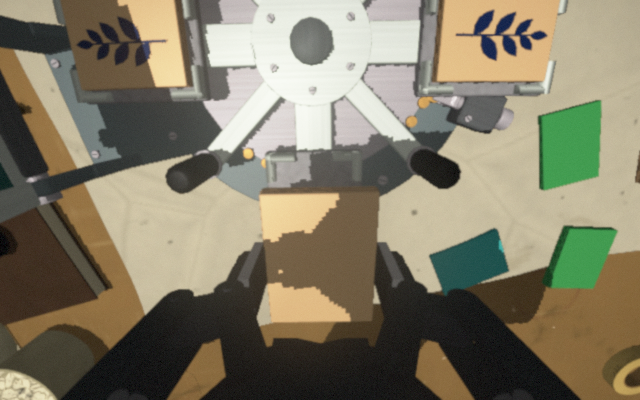

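Run:
```python
from h import *
s=load('wrist8.png')
a=cv2.cvtColor(s['img'],cv2.COLOR_RGB2BGR)
cv2.imwrite('pics/c11.png',cv2.resize(a[135:335,230:410],None,fx=3,fy=3,interpolation=cv2.INTER_CUBIC))
cv2.imwrite('pics/c12.png',cv2.resize(a[0:215,150:480],None,fx=2.4,fy=2.4,interpolation=cv2.INTER_CUBIC))
```

```text
(no output)
```

View pics/c11.png

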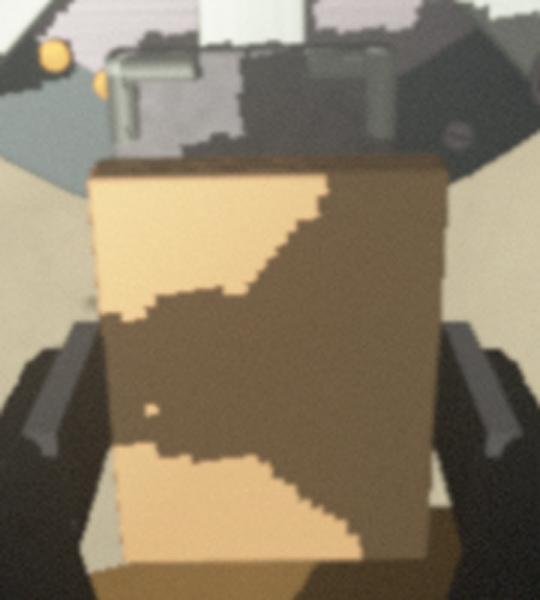

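View pics/c12.png

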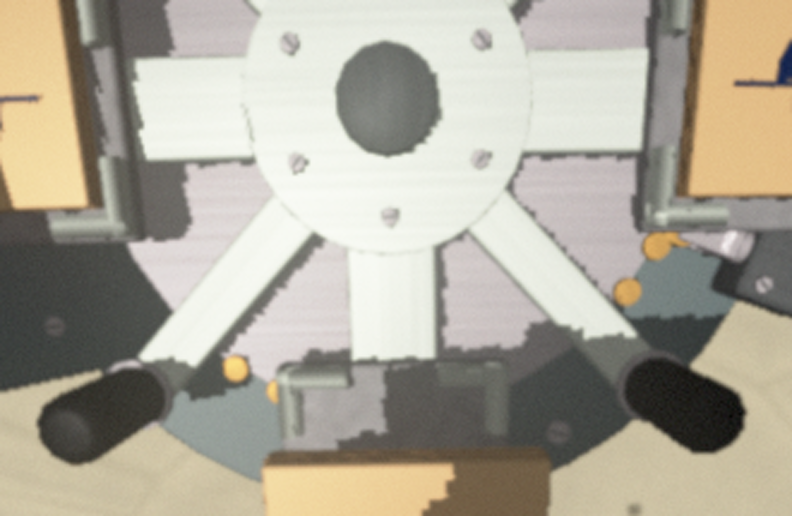

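Run:
```python
from h import *
s=load('wrist8.png')
f=lambda u,v,z:onz(s,230+(u+.5)/3-.5,135+(v+.5)/3-.5,z)[:2]
g=lambda u,v,z:onz(s,150+(u+.5)/2.4-.5,(v+.5)/2.4-.5,z)[:2]
A,B=f(107,50,.07),f(397,47,.07); e=A-B
print(A,B,np.linalg.norm(e),np.degrees(np.arctan2(e[1],e[0]))-90)
n=np.array([-e[1],e[0]])/np.linalg.norm(e)  # e rot +90 = -x outwards
print('nest by guides',(A+B)/2+n*.0479)
L,Rr=g(68,430,.106),g(712,420,.106);e2=L-Rr
print('posts',L,Rr,np.linalg.norm(e2),'(184)',np.degrees(np.arctan2(e2[1],e2[0]))-90)
n2=np.array([-e2[1],e2[0]])/np.linalg.norm(e2)
sp=(L+Rr)/2-n2*.0919; print('spindle',sp,'nest',sp+n2*.13)
print('hub',g(388,100,.063), 'hub disc',g(388,115,.063))
P=np.array([f(u,v,.132+.025) for u,v in [(90,178),(447,172),(428,557),(124,562)]])
print('panel',P.mean(0)); 
d=(P[0]+P[1]-P[2]-P[3])/2;print(np.linalg.norm(d),np.degrees(np.arctan2(d[1],d[0])))
e=(P[0]+P[3]-P[2]-P[1])/2;print(np.linalg.norm(e),np.degrees(np.arctan2(e[1],e[0]))-90)
```

```text
[0.50226548 0.08930565] [0.49067792 0.01429227] 0.07590308540227729 -8.781257900905075
nest by guides [0.44913317 0.05911149]
posts [0.49869031 0.144289  ] [ 0.47193418 -0.03583105] 0.182096460174666 (184) -8.449278521496481
spindle [0.57621479 0.04072576] nest [0.44762577 0.05982715]
hub [0.57394572 0.04026879] hub disc [0.56989894 0.04097386]
panel [0.45028979 0.05404448]
0.07951409547793055 -8.367488125667844
0.05916850052965462 -8.254180355530877
```

```bash
python3 -m crank '[0.3,-2,5,-20,-0.005, 0.3,-2,5,-45,-0.005, 0.3,-2,5,-64,-0.005, 0.3,-2,5,-64,-0.005, 0.3,-2,5,-64,-0.005]' 35
python3 - <<'E'
from h import *
s=snap('wrist','wrist9.png');t=snap('side','side9.png');r=snap('scene','scene9.png')
a=cv2.cvtColor(s['img'],cv2.COLOR_RGB2BGR)
cv2.imwrite('pics/c13.png',cv2.resize(a[135:335,230:410],None,fx=3,fy=3,interpolation=cv2.INTER_CUBIC))
b=cv2.resize(cv2.cvtColor(t['img'],cv2.COLOR_RGB2BGR)[130:210,240:350],None,fx=5,fy=5,interpolation=cv2.INTER_CUBIC)
cv2.imwrite('pics/c14.png',b)
m=manip.sense();print(m['tcp_pos'],m['force'])
E
```

```text
t: 9.0
tcp_pos: [0.4474, 0.0596, 0.0686]
tool_rot: [0.705, -0.059, -0.704, -0.059]
force: [0.4, -0.1, 0.0]
finger_gap: 0.69
[0.4471693  0.05982577 0.06871693] [ 0.0451116  -0.35713142 -1.10708295]
```

View pics/c13.png

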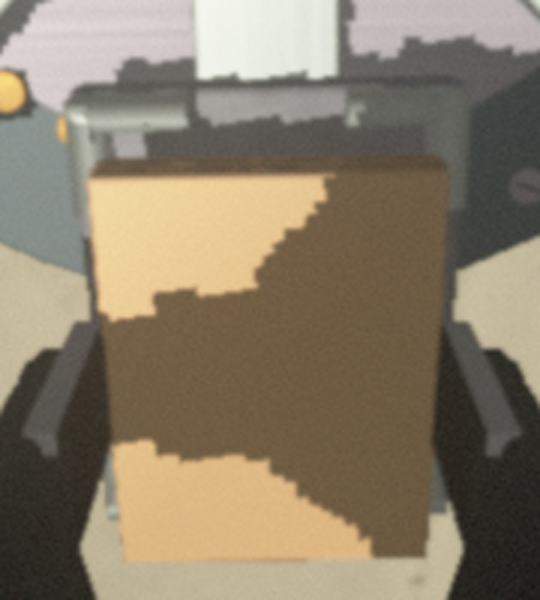

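View pics/c14.png

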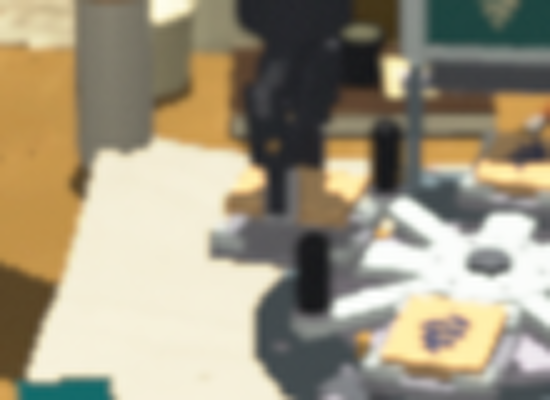

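Run:
```python
from h import *
s=load('wrist9.png')
f=lambda u,v,z:onz(s,230+(u+.5)/3-.5,135+(v+.5)/3-.5,z)[:2]
A,B=f(68,92,.07),f(469,84,.07); e=A-B
print(A,B,np.linalg.norm(e),np.degrees(np.arctan2(e[1],e[0]))-90)
n=np.array([-e[1],e[0]])/np.linalg.norm(e)
print('nest by guides',(A+B)/2+n*.0479)
z=manip.sense()['tcp_pos'][2]+.025
P=np.array([f(u,v,z) for u,v in [(90,178),(447,172),(428,557),(124,562)]])
print('panel',P.mean(0))
# rear guide legs ends visible left (107,515) right (440,510): outer corner rear
C,D=f(107,518,.07),f(442,512,.07); print(C,D,np.linalg.norm(C-D)); print('rear mid',(C+D)/2, 'mean4',(A+B+C+D)/4)
```

```text
[0.50206519 0.08914143] [0.49099079 0.01472019] 0.07524069910046535 -8.46390019394316
nest by guides [0.44914968 0.05898103]
panel [0.448046   0.05935561]
[0.40482771 0.10476861] [0.39378998 0.02953691] 0.07603709285306127
rear mid [0.39930884 0.06715276] mean4 [0.44791842 0.05954178]
```

The panel is within about 1 mm of the nest centre, so I set it down.

```bash
python3 -m crank '[0.3,0,0,-5,0, 0.3,0,0,-10,0, 0.3,0,0,-14,0, 0.3,0,0,-17,0, 0.3,0,0,-19,0, 0.3,0,0,-19,0]' 35
python3 - <<'E'
from h import *
m=manip.sense();print(m['tcp_pos'],m['force'])
s=snap('wrist','wrist10.png')
a=cv2.cvtColor(s['img'],cv2.COLOR_RGB2BGR)
cv2.imwrite('pics/c15.png',cv2.resize(a[135:335,230:410],None,fx=3,fy=3,interpolation=cv2.INTER_CUBIC))
E
```

```text
t: 9.9
tcp_pos: [0.4463, 0.06, 0.0489]
tool_rot: [-0.705, 0.059, 0.705, 0.059]
force: [-0.3, 0.7, 1.8]
finger_gap: 0.687
[0.44628082 0.06001642 0.04892443] [-0.29020398  0.69427832  1.84787052]
```

View pics/c15.png

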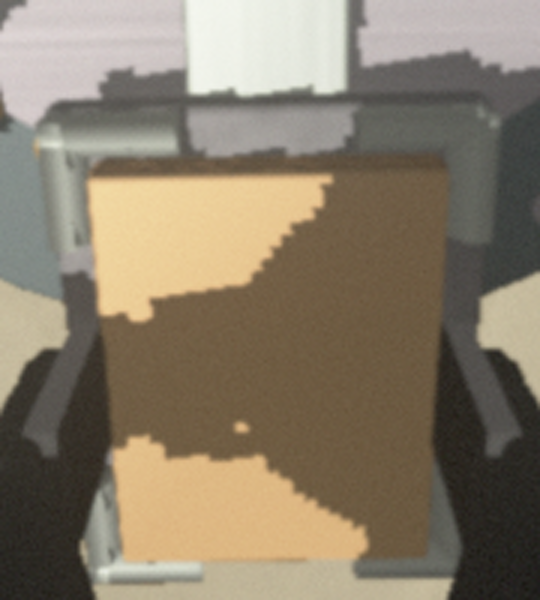

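```bash
python3 -m crank '[0.75,0,0,-1,0, 0.8,0,0,-1,0, 0.9,0,0,-1,0, 0.9,0,0,-1,0, 0.9,0,0,30,0, 0.9,0,0,70,0, 0.9,0,0,110,0, 0.9,0,0,130,0, 0.9,0,0,130,0]' 35
python3 - <<'E'
from h import *
m=manip.sense();print(m['tcp_pos'],m['force'])
s=snap('wrist','wrist11.png')
E
```

```text
t: 11.08
tcp_pos: [0.4474, 0.0599, 0.1801]
tool_rot: [0.706, -0.059, -0.703, -0.059]
force: [-0.9, 0.1, 0.5]
finger_gap: 0.899
[0.44742617 0.05992816 0.18014397] [-0.90881349  0.08596876  0.51123181]
```

View pics/wrist11.png

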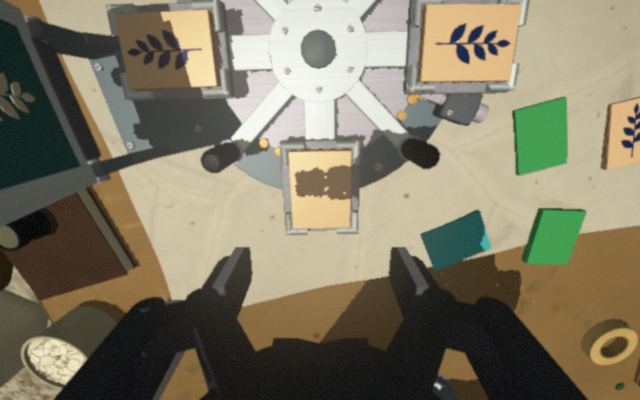

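Run:
```python
from h import *
s=load('wrist11.png')
a=cv2.cvtColor(s['img'],cv2.COLOR_RGB2BGR)
cv2.imwrite('pics/c16.png',cv2.resize(a[130:245,260:380],None,fx=5,fy=5,interpolation=cv2.INTER_CUBIC))
for u,v in [(292,155),(347,155),(295,222),(347,222),(320,160),(320,222),(305,165),(335,210)]: print(u,v,dep(s,u,v).round(4))
for u,v in [(480,40),(168,35)]: print(dep(s,u,v).round(4))
```

```text
292 155 [0.4867 0.0805 0.0735]
347 155 [0.4781 0.0289 0.0739]
295 222 [0.4178 0.0914 0.0729]
347 222 [0.4099 0.0384 0.0752]
320 160 [0.4775 0.055  0.0733]
320 222 [0.4137 0.0658 0.0733]
305 165 [0.4751 0.0701 0.0734]
335 210 [0.4249 0.0486 0.0748]
[ 0.5575 -0.097   0.0732]
[0.6049 0.1635 0.075 ]
```

View pics/c16.png

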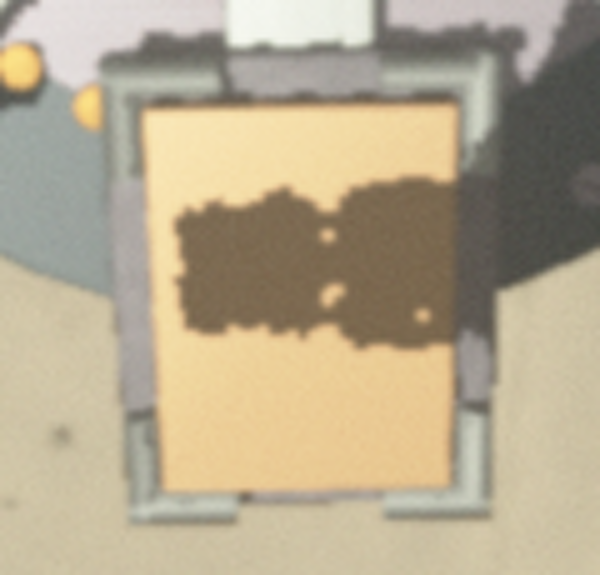

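The panel lies flat inside all four guides, with its top at 73–75 mm. Next I estimate the press yaw from the raised screen's plane, and the post positions.

Run:
```python
from h import *
for fn in ('side0.png','side7.png'):
    s=load(fn)
    W=np.array([dep(s,u,v) for v in range(109,140) for u in range(323,358)])
    ok=(W[:,1]>.15)&(W[:,1]<.3); W=W[ok]
    for _ in range(3):
        c=np.median(W,0) if _==0 else W.mean(0); U,S,V=np.linalg.svd(W-c); n=V[2]; d=(W-c)@n; W=W[abs(d)<max(.003,2*d.std())]
    n*=np.sign(-n[1]); print(len(W),c.round(3),n.round(4),d.std(),'yaw n',np.degrees(np.arctan2(n[1],n[0]))+90,'tilt',np.degrees(np.arcsin(n[2])))
    B=np.array([dep(s,u,96) for u in range(329,353)]); B=B[(B[:,1]>.1)&(B[:,1]<.35)]; print('bar',B[0].round(3),B[-1].round(3),B.mean(0).round(3),np.degrees(np.polyfit(B[:,0],B[:,1],1)[0]))
s=load('wrist11.png')
print(s['origin'])
a=cv2.cvtColor(s['img'],cv2.COLOR_RGB2BGR)
cv2.imwrite('pics/c17.png',cv2.resize(a[0:240,0:260],None,fx=2.5,fy=2.5,interpolation=cv2.INTER_CUBIC))
```

```text
956 [0.569 0.222 0.184] [ 0.0379 -0.9512 -0.3064] 0.002577941411574408 yaw n 2.28148336554149 tilt -17.842003648658977
bar [0.53  0.211 0.288] [0.603 0.214 0.291] [0.566 0.213 0.289] 5.098665028249434
936 [0.569 0.222 0.184] [ 0.0405 -0.9488 -0.3132] 0.0025862049011805524 yaw n 2.44579205829379 tilt -18.252087575219072
bar [0.53  0.21  0.288] [0.606 0.208 0.292] [0.568 0.212 0.29 ] 4.08645972359761
[0.52860852 0.04616988 0.33378666]
```

View pics/c17.png

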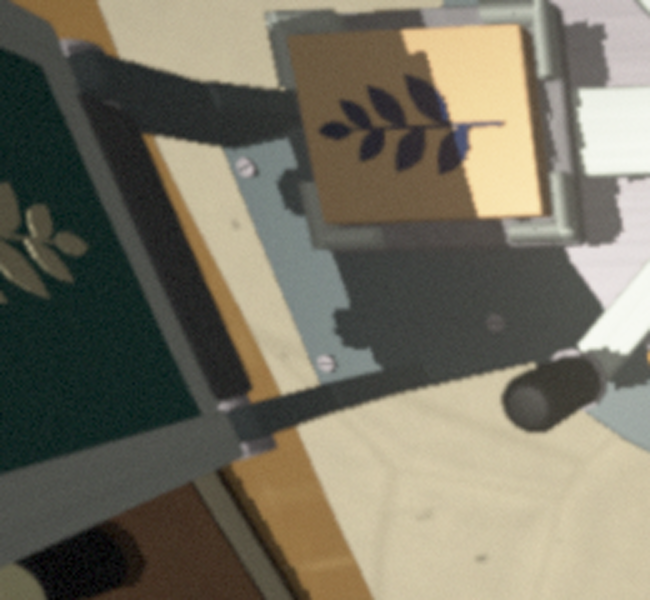

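The screen is up at about 1.25 rad and the press yaw is about +2.6°. The pallet axis points 171.5°, so joint ≈ 0.19 and it needs about 79° more clockwise. I grip post_right tangentially, at about (0.653,-0.065), keep the tips above the printed panels and swing it round.

```bash
python3 -m crank '[0.9,0,0,0,0.17, 0.9,20,-15,0,0.34, 0.9,45,-30,0,0.51, 0.9,70,-45,0,0.68, 0.9,95,-60,0,0.85, 0.8,120,-75,0,1.02, 0.7,145,-90,0,1.19, 0.6,170,-105,0,1.36, 0.5,190,-118,0,1.53, 0.5,206,-124,0,1.7]' 35
python3 -m crank '[0.5,0,0,0,0.17, 0.5,0,0,0,0.34, 0.5,0,0,0,0.51, 0.5,0,0,0,0.675, 0.5,0,0,0,0.675, 0.5,0,0,0,0.675]' 35
python3 - <<'E'
from h import *
m=manip.sense();print(m['tcp_pos'],m['q'].round(2))
s=snap('wrist','wrist12.png');snap('side','side12.png')
E
```

```text
t: 12.38
tcp_pos: [0.6521, -0.0647, 0.176]
tool_rot: [-0.508, -0.493, 0.509, -0.49]
force: [-0.1, -0.6, -1.0]
finger_gap: 0.503
t: 13.12
tcp_pos: [0.6518, -0.0639, 0.1775]
tool_rot: [0.319, 0.632, -0.319, 0.63]
force: [0.2, 0.7, -0.6]
finger_gap: 0.502
[ 0.65183494 -0.0638912   0.17745338] [-0.27  0.62  1.39 -0.    1.14 -0.9 ]
```

View pics/wrist12.png

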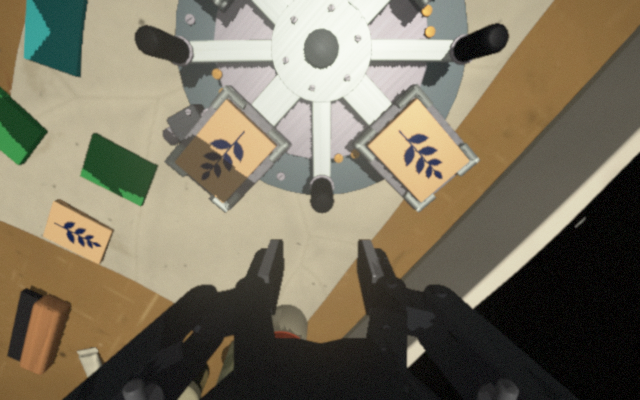

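View pics/side12.png

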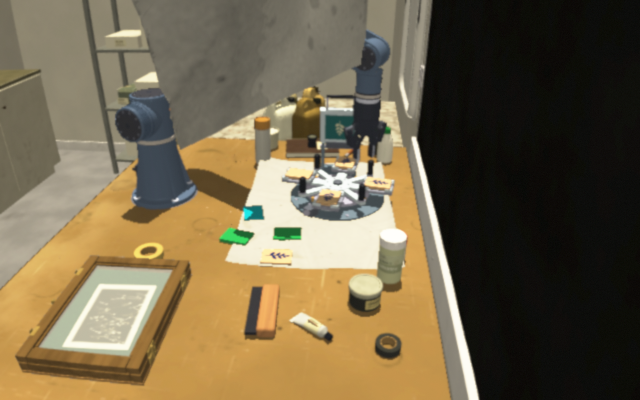

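Run:
```python
from h import *
s=load('wrist12.png')
a=cv2.cvtColor(s['img'],cv2.COLOR_RGB2BGR)
cv2.imwrite('pics/c18.png',cv2.resize(a[165:225,285:360],None,fx=6,fy=6,interpolation=cv2.INTER_CUBIC))
print(onz(s,321,202,.106),onz(s,321,48,.063),s['origin'])
```

```text
[ 0.65147248 -0.06269523  0.106     ] [0.5756766  0.04022646 0.063     ] [0.60258351 0.00304913 0.3308841 ]
```

View pics/c18.png

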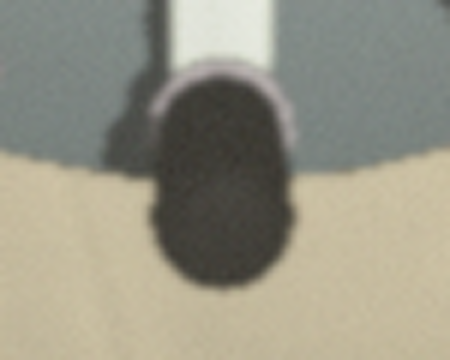

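Hub, post and jaws are lined up in u at about 321. I descend and grip the post.

```bash
python3 -m crank '[0.5,0,1,-50,0, 0.5,0,1,-90,0, 0.5,0,1,-106,0, 0.5,0,1,-106,0, 0.3,0,1,-106,0, 0.1,0,1,-106,0, 0.1,0,1,-106,0, 0.1,0,1,-106,0]' 40
python3 - <<'E'
from h import *
m=manip.sense();print(m['tcp_pos'],m['force'],m['finger_gap'])
s=snap('wrist','wrist13.png')
E
```

```text
t: 14.22
tcp_pos: [0.6539, -0.0635, 0.0749]
tool_rot: [0.318, 0.63, -0.318, 0.633]
force: [-0.1, -0.2, 5.1]
finger_gap: 0.237
[ 0.65387772 -0.06346576  0.0748779 ] [-0.14248763 -0.19693012  5.13616237] 0.23693119524029946
```

View pics/wrist13.png

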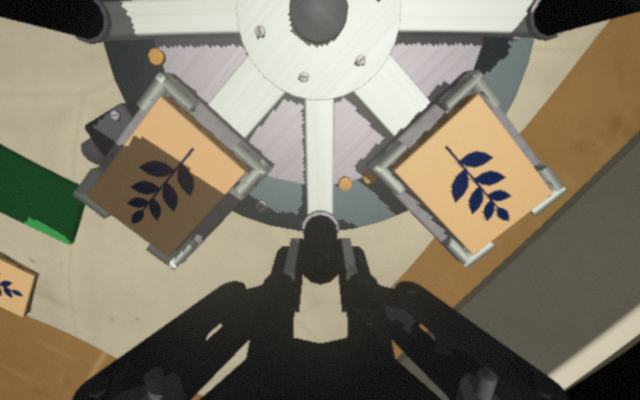

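```bash
python3 -c "
import numpy as np
p=np.radians(-53.4)
for d in [.06,.17,.3,.43,.56,.69,.82,.95,1.08,1.2,1.3,1.38,1.4]: print(d,(130*np.cos(p-d)-130*np.cos(p)).round(1),(130*np.sin(p-d)-130*np.sin(p)).round(1))"
```

```text
0.06 -6.4 -4.5
0.17 -18.8 -11.6
0.3 -34.3 -18.2
0.43 -50.6 -22.8
0.56 -67.3 -25.2
0.69 -84.2 -25.5
0.82 -100.9 -23.5
0.95 -117.3 -19.4
1.08 -133.0 -13.2
1.2 -146.7 -5.7
1.3 -157.3 1.8
1.38 -165.3 8.5
1.4 -167.2 10.2
```

```bash
python3 -m crank '[0.1,-6,-4,0,-0.06, 0.1,-19,-12,0,-0.17, 0.1,-34,-18,0,-0.3, 0.1,-51,-23,0,-0.43, 0.1,-67,-25,0,-0.56, 0.1,-84,-25,0,-0.69, 0.1,-101,-23,0,-0.82, 0.1,-117,-19,0,-0.95, 0.1,-133,-13,0,-1.08, 0.1,-133,-13,0,-1.08]' 40
python3 - <<'E'
from h import *
m=manip.sense();print(m['tcp_pos'],m['force'],m['finger_gap'])
s=snap('wrist','wrist14.png');snap('side','side14.png')
E
```

```text
t: 15.52
tcp_pos: [0.5193, -0.0767, 0.0748]
tool_rot: [0.598, 0.377, -0.598, 0.379]
force: [0.1, -3.3, 8.6]
finger_gap: 0.232
[ 0.51932374 -0.07669943  0.07483266] [ 0.07424062 -3.289979    8.57483288] 0.23191364473654852
```

View pics/wrist14.png

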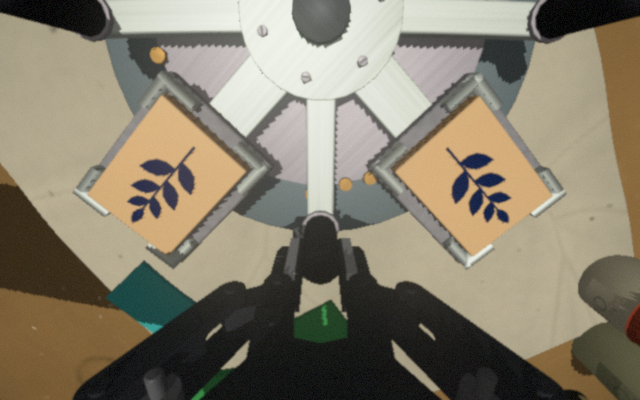

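View pics/side14.png

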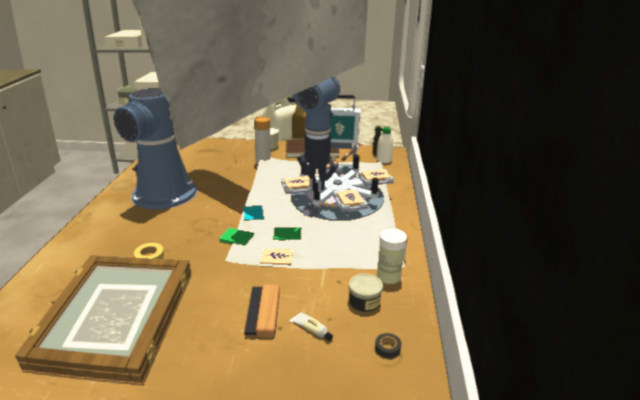

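The carousel follows, with the post still held at (320,250). I make the last 0.3 rad.

```bash
python3 -m crank '[0.1,-7,3,0,-0.06, 0.1,-14,8,0,-0.12, 0.1,-20,12,0,-0.18, 0.1,-25,15,0,-0.23, 0.1,-29,19,0,-0.27, 0.1,-32,22,0,-0.3, 0.1,-32,22,0,-0.3, 0.1,-32,22,0,-0.3]' 40
python3 - <<'E'
from h import *
m=manip.sense();print(m['tcp_pos'],m['force'],m['finger_gap'],m['q'].round(2))
t=m['tcp_pos'];print(np.degrees(np.arctan2(t[1]-.0402,t[0]-.5757)))
E
```

```text
t: 16.62
tcp_pos: [0.4878, -0.0554, 0.0748]
tool_rot: [0.647, 0.284, -0.647, 0.286]
force: [-3.8, -5.9, 13.6]
finger_gap: 0.234
[ 0.48777609 -0.05535677  0.07476527] [-3.82227173 -5.86486047 13.64706902] 0.233635343899857 [-0.34  0.59  1.89 -0.    0.65  0.4 ]
-132.61785006890796
```

```bash
python3 -m crank '[0.3,0,0,0,0, 0.5,0,0,0,0, 0.5,0,0,0,0, 0.5,0,0,0,0, 0.5,0,0,40,0, 0.5,0,0,90,0, 0.5,0,0,130,0, 0.5,0,0,150,0, 0.5,0,0,150,0]' 40
python3 - <<'E'
from h import *
m=manip.sense();print(m['tcp_pos'],m['force'],m['q'].round(2))
snap('wrist','wrist15.png');snap('side','side15.png');snap('scene','scene15.png')
E
```

```text
t: 17.75
tcp_pos: [0.4884, -0.0542, 0.2241]
tool_rot: [0.648, 0.283, -0.646, 0.285]
force: [0.0, 0.3, -0.1]
finger_gap: 0.497
[ 0.48838227 -0.05424012  0.22414914] [ 0.01002971  0.29015008 -0.0948957 ] [-0.34  0.34  1.76  0.    1.04  0.4 ]
```

View pics/wrist15.png

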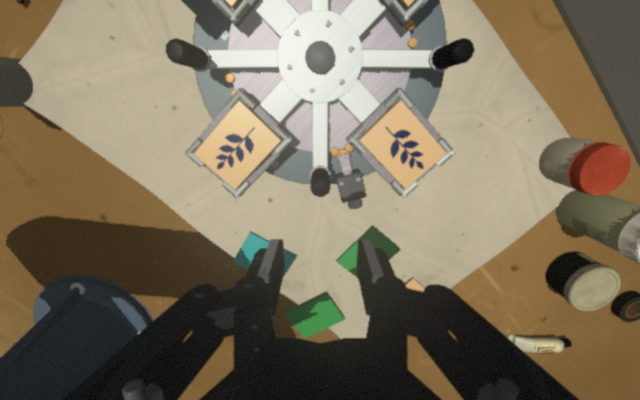

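View pics/scene15.png

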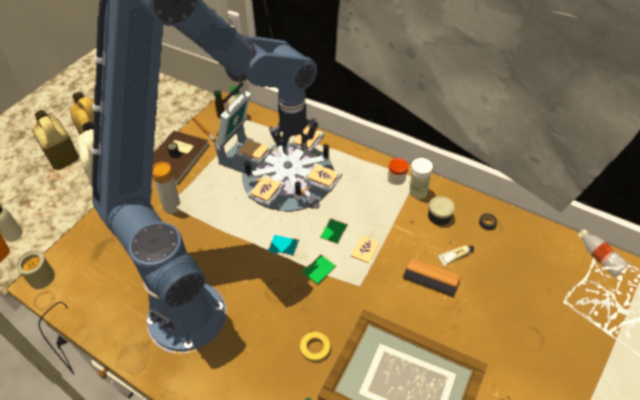

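Run:
```python
from h import *
s=load('wrist15.png')
a=cv2.cvtColor(s['img'],cv2.COLOR_RGB2BGR)
cv2.imwrite('pics/c19.png',cv2.resize(a[130:215,290:390],None,fx=6,fy=6,interpolation=cv2.INTER_CUBIC))
P=onz(s,320,182,.106);H=onz(s,320,57,.063);print(P,H,np.degrees(np.arctan2(P[1]-H[1],P[0]-H[0])))
```

```text
[ 0.491936   -0.05019703  0.106     ] [0.57493252 0.03994672 0.063     ] -132.63617134833407
```

View pics/c19.png

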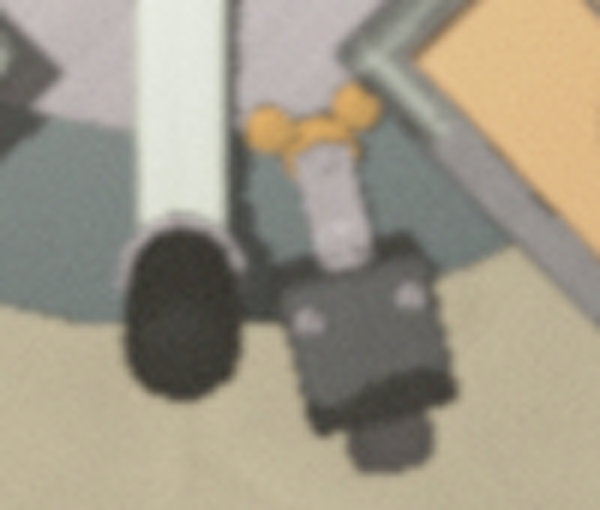

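The roller sits between its two pins and the post bearing of -132.6° matches the target, so the carousel has clicked in. I move above the raised handle for a look.

```bash
python3 -m crank '[0.5,0,0,50,0, 0.5,5,20,100,-0.1, 0.5,15,60,136,-0.25, 0.5,30,110,136,-0.4, 0.5,50,160,136,-0.6, 0.5,65,210,136,-0.78, 0.5,75,245,136,-0.78, 0.5,79,267,136,-0.78, 0.5,79,267,136,-0.78, 0.5,79,267,136,-0.78]' 30
python3 - <<'E'
from h import *
m=manip.sense();print(m['tcp_pos'],m['tool_rot'],m['q'].round(2))
snap('wrist','wrist16.png');snap('side','side16.png')
E
```

```text
t: 19.15
tcp_pos: [0.5661, 0.2119, 0.3582]
tool_rot: [-0.706, -0.016, 0.707, -0.017]
force: [0.2, 0.6, -0.4]
finger_gap: 0.503
[0.56605321 0.21187708 0.35824727] [-0.70640467 -0.01631141  0.7074151  -0.01703689] [ 0.17  0.38  1.3  -0.    1.47  1.7 ]
```

View pics/wrist16.png

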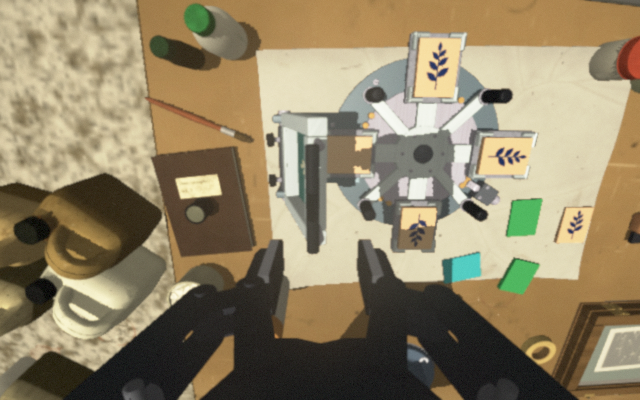

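View pics/side16.png

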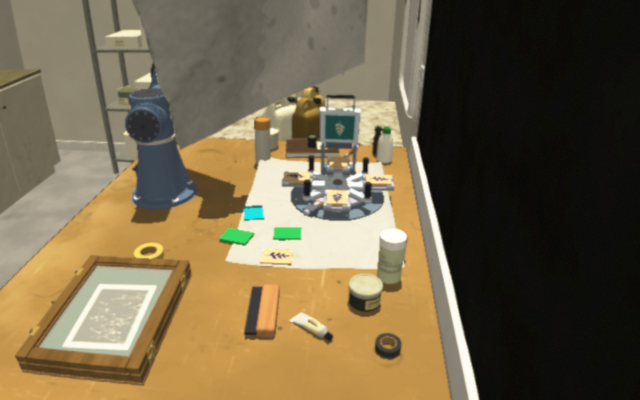

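The bar runs from (312,147) to (314,250) in the wrist view, between the jaws in the closing direction.

Run:
```python
from h import *
s=load('wrist16.png');print(s['origin'])
for u,v in [(312,150),(313,198),(314,245)]: print(dep(s,u,v).round(4), onz(s,u,v,.292).round(4))
```

```text
[0.64914714 0.21594656 0.5114304 ]
[0.6122 0.2205 0.2932] [0.612  0.2206 0.292 ]
[0.5724 0.2182 0.2947] [0.5715 0.2182 0.292 ]
[0.5278 0.2156 0.294 ] [0.5267 0.2156 0.292 ]
```

```bash
python3 -m crank '[0.5,4,6,-45,0, 0.5,4,6,-80,0, 0.5,4,6,-93,0, 0.5,4,6,-93,0, 0.3,4,6,-93,0, 0.1,4,6,-93,0, 0.05,4,6,-93,0, 0.05,4,6,-93,0]' 30
python3 - <<'E'
from h import *
m=manip.sense();print(m['tcp_pos'],m['force'],m['finger_gap'])
snap('wrist','wrist17.png')
E
```

```text
t: 20.25
tcp_pos: [0.5715, 0.219, 0.2676]
tool_rot: [0.708, 0.017, -0.706, 0.017]
force: [-0.9, -1.3, 6.4]
finger_gap: 0.125
[0.57146451 0.21901281 0.26764028] [-0.85056976 -1.26444826  6.39861678] 0.12519823212566789
```

View pics/wrist17.png

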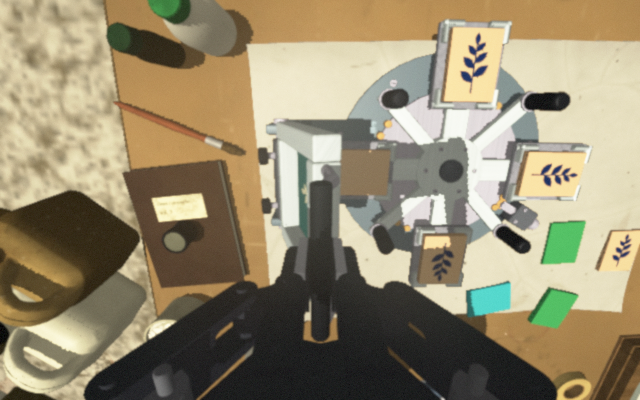

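The bar is gripped (gap 0.125, about 12 mm). Now the arc down about the hinge.

```bash
python3 -c "
import numpy as np
a0=1.338
for a in [1.26,1.14,1.02,.9,.78,.66,.54,.42,.30,.2,.13,.088,.07]:
  h=206*(np.cos(a)-np.cos(a0)); print(a,(.0454*h).round(1),(-h).round(1),(206*(np.sin(a)-np.sin(a0))).round(1))"
```

```text
1.26 0.7 -15.5 -4.3
1.14 1.7 -38.5 -13.3
1.02 2.7 -60.3 -24.9
0.9 3.7 -80.5 -39.1
0.78 4.5 -98.9 -55.6
0.66 5.2 -115.2 -74.1
0.54 5.9 -129.2 -94.5
0.42 6.4 -140.6 -116.4
0.3 6.8 -149.3 -139.6
0.2 7.0 -154.4 -159.5
0.13 7.1 -156.7 -173.7
0.088 7.2 -157.7 -182.3
0.07 7.2 -158.0 -186.0
```

```bash
python3 -m crank '[0.05,1,-15,-4,0, 0.05,1,-27,-9,0, 0.05,2,-39,-13,0, 0.05,2,-50,-19,0, 0.05,3,-60,-25,0, 0.05,3,-71,-32,0, 0.05,4,-81,-39,0, 0.05,4,-90,-47,0, 0.05,5,-99,-56,0, 0.05,5,-99,-56,0]' 30
python3 - <<'E'
from h import *
m=manip.sense();print(m['tcp_pos'],m['force'],m['finger_gap'])
snap('wrist','wrist18.png')
E
```

```text
t: 21.55
tcp_pos: [0.5758, 0.1185, 0.2083]
tool_rot: [-0.707, -0.016, 0.707, -0.017]
force: [5.5, -0.3, -2.9]
finger_gap: 0.122
[0.57578974 0.11850748 0.20833426] [ 5.49294605 -0.32603097 -2.92526456] 0.12225302896992533
```

View pics/wrist18.png

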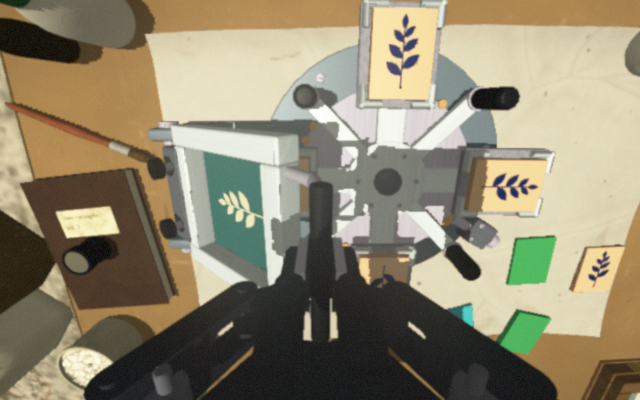

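```bash
python3 -m crank '[0.05,0,-16,-18,0, 0.05,0,-24,-28,0, 0.05,0,-30,-38,0, 0.05,0,-36,-49,0, 0.05,0,-41,-60,0, 0.05,0,-46,-72,0, 0.05,0,-50,-84,0, 0.05,0,-53,-96,0, 0.05,0,-56,-110,0, 0.05,0,-57,-117,0]' 30
python3 -m crank '[0.05,0,-1,-5,0, 0.05,0,-1,-9,0, 0.05,0,-1,-11,0, 0.05,0,-1,-11,0]' 30
python3 - <<'E'
from h import *
m=manip.sense();print(m['tcp_pos'],m['force'],m['finger_gap'])
snap('wrist','wrist19.png')
E
```

```text
t: 22.85
tcp_pos: [0.578, 0.0623, 0.093]
tool_rot: [0.709, 0.017, -0.705, 0.017]
force: [6.7, 0.2, 1.6]
finger_gap: 0.126
t: 23.35
tcp_pos: [0.578, 0.061, 0.0823]
tool_rot: [0.709, 0.016, -0.705, 0.018]
force: [6.0, -1.3, 0.0]
finger_gap: 0.125
[0.57799479 0.06098948 0.08226509] [ 6.04913505e+00 -1.25355751e+00  5.97551137e-03] 0.12542740332165841
```

View pics/wrist19.png

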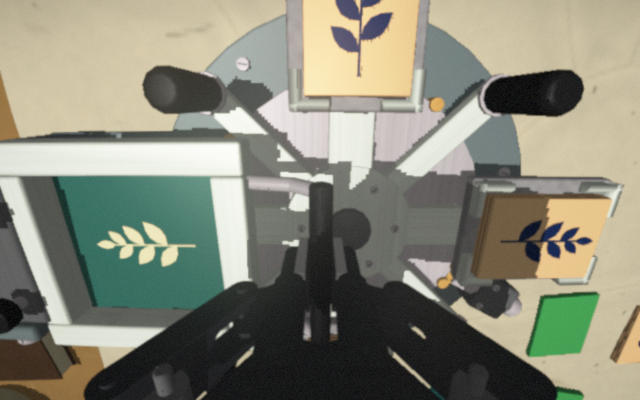

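```bash
python3 -m crank '[0.05,0,0,-2,0, 0.05,0,0,-4,0, 0.05,0,0,-4,0]' 30; python3 -m crank '[0.05,0,0,-2,0, 0.05,0,0,-3,0, 0.05,0,0,-3,0]' 30
```

```text
t: 23.78
tcp_pos: [0.5781, 0.0608, 0.0801]
tool_rot: [0.709, 0.016, -0.705, 0.018]
force: [2.8, -1.1, 10.9]
finger_gap: 0.124
t: 24.15
tcp_pos: [0.5782, 0.0608, 0.0799]
tool_rot: [0.709, 0.016, -0.704, 0.018]
force: [-1.1, -1.8, 28.7]
finger_gap: 0.126
```

The stop is reached: z no longer moves while the force rises to 29 N. I unload, open and withdraw.

```bash
python3 -m crank '[0.05,0,0,3,0, 0.15,0,0,4,0, 0.35,0,0,4,0, 0.4,0,0,4,0, 0.4,0,0,4,0]' 30; python3 -m crank '[0.4,0,0,30,0, 0.4,0,0,70,0, 0.4,0,0,120,0, 0.4,-20,-30,180,0, 0.4,-50,-80,220,0, 0.4,-80,-120,220,0, 0.4,-80,-120,220,0]'
python3 - <<'E'
from h import *
m=manip.sense();print(m['tcp_pos'],m['force'],m['finger_gap'])
snap('wrist','wrist20.png');snap('side','side20.png');snap('scene','scene20.png')
E
```

```text
t: 24.78
tcp_pos: [0.5743, 0.0622, 0.078]
tool_rot: [-0.706, -0.017, 0.708, -0.017]
force: [-0.3, -0.3, 0.2]
finger_gap: 0.4
t: 25.65
tcp_pos: [0.4935, -0.0605, 0.2997]
tool_rot: [0.707, 0.015, -0.707, 0.015]
force: [0.1, 0.1, -0.4]
finger_gap: 0.401
[ 0.49352036 -0.0604557   0.29970748] [ 0.10058512  0.14896715 -0.40001881] 0.40119644353455913
```

View pics/wrist20.png

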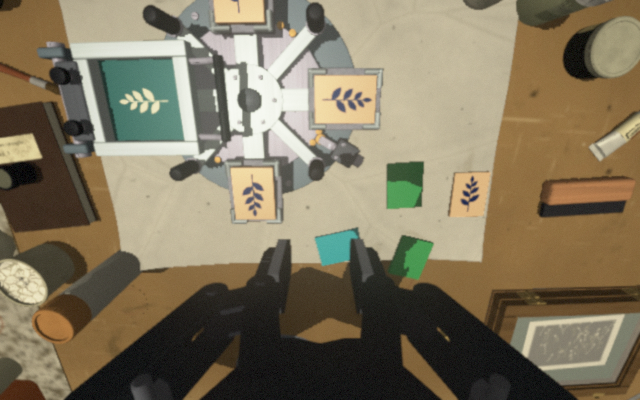

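View pics/side20.png

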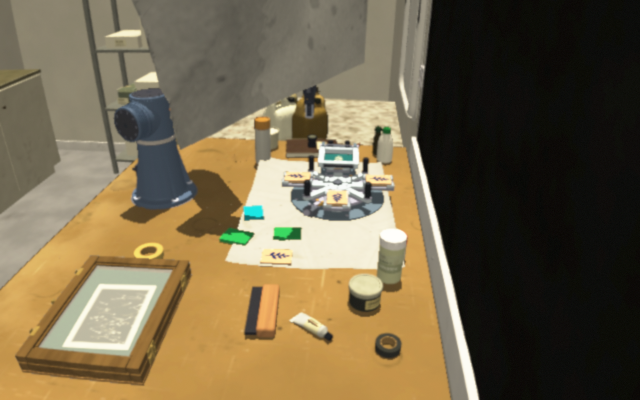

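Final checks: bar height, screen level, carousel angle, and the roller between its pins.

Run:
```python
from h import *
s=load('wrist20.png')
for u,v in [(220,65),(221,95),(223,130)]: print('bar',dep(s,u,v).round(4))
for u,v in [(185,60),(186,100),(188,145),(100,48),(92,95),(95,150),(140,48),(140,150),(150,115)]: print('frame',u,v,dep(s,u,v).round(4))
H=onz(s,250,99,.063);print(H)
T=[onz(s,u,v,.106)[:2] for u,v in [(316,14),(157,17),(184,171),(316,169)]]
for t in T: print(t.round(4),np.degrees(np.arctan2(t[1]-H[1],t[0]-H[0])).round(1),np.linalg.norm(t-H[:2]).round(3))
print('printed',dep(s,468,190),'sq',dep(s,585,190))
a=cv2.cvtColor(s['img'],cv2.COLOR_RGB2BGR)
cv2.imwrite('pics/c20.png',cv2.resize(a[0:210,40:390],None,fx=2.2,fy=2.2,interpolation=cv2.INTER_CUBIC))
```

```text
bar [0.612  0.0587 0.1115]
bar [0.5795 0.0593 0.1124]
bar [0.5393 0.0596 0.1125]
frame 185 60 [0.6177 0.1051 0.0969]
frame 186 100 [0.5724 0.1076 0.0988]
frame 188 145 [0.5171 0.1111 0.0984]
frame 100 48 [0.6283 0.2053 0.0983]
frame 92 95 [0.575  0.2256 0.0987]
frame 95 150 [0.5061 0.2367 0.0981]
frame 140 48 [0.6292 0.1568 0.0982]
frame 140 150 [0.5081 0.1761 0.0975]
frame 150 115 [0.5519 0.1661 0.0807]
[0.57628674 0.03731623 0.063     ]
[ 0.6685 -0.0485] -43.0 0.126
[0.6601 0.1282] 47.3 0.124
[0.4843 0.1165] 139.3 0.121
[ 0.4939 -0.0551] -131.7 0.124
printed [ 0.44628468 -0.31392377  0.0114251 ] sq [ 0.45906085 -0.50790758  0.02511158]
```

View pics/c20.png

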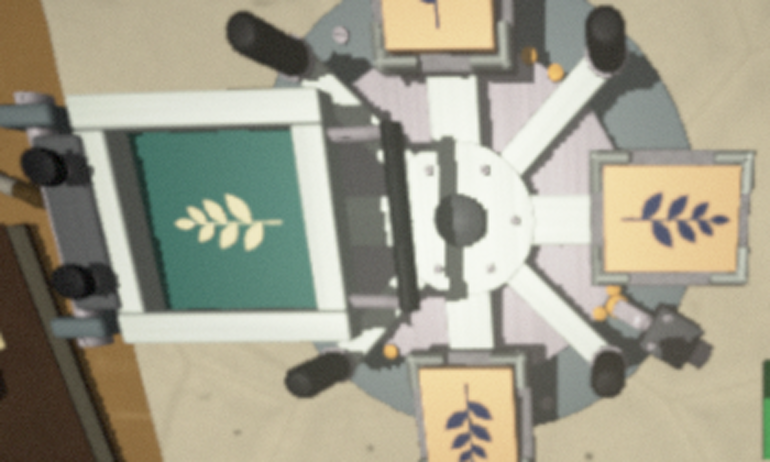

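The bar centre is at 106 mm, the frame top is level at 98 mm, and the roller is still between its pins. The printed panel and squeegee are where they were.

Run:
```python
from station import workorder
print(workorder.sign_off())
```

```text
the job is handed in; nothing more can be done
None
```

I laid the blank panel in the empty pallet, turned the carousel by post_right until it clicked in under the screen, lowered the screen to its stop, and handed the job in at about 26 s.

**Last checks:**
- **Panel:** it lay flat inside all four guides, with its top at about 74 mm. The screen hides it now, so I could not see it again after lowering.
- **Carousel:** the roller sits between its two pins. The post bearing read -132.6° right after the turn (target -132.4°); a rougher final look gave -131.7°.
- **Screen:** it is fully down, with the bar at 106 mm and the frame level at 98 mm. The stop held against 29 N.
- **Other things on the table:** the printed panel and squeegee are where they were; the ink tin and jars look undisturbed in the last side view. The arm is clear of everything.

**What disagreed:** the fingertips stand about 12–22 mm behind the reported TCP, not 25 mm ahead as stated. The first grasp therefore closed harmlessly above the panel; I redid it using the tip height measured in the cameras.

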